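# Lay out the timed-plate station

### The job

Set up the green mat for the next timed plate: the petri dish goes in the ring in its middle with the timer lying display-up and centred on top of the dish, the red-capped marker goes in the long outline to the left of the dish and the blue-capped marker in the one to the right (left and right as the robot sees them). Lay the red pen in the middle of the closed log book, along the book's long side.

Things in the scene. Friction and masses are not known exactly. Their poses are not given: they have to be found in the camera images.
- mat: thin dark green rectangular mat, 150 (x) x 190 (y) x 2 mm, fixed to the worktop; origin at the centre of its underside, z up, x away from the robot (turned by up to 0.12 rad), so its +y side is the left side as seen from the robot. White print: a ring of 68 mm diameter round its centre, and two long outlines 136 (along x) x 26 mm, centred 75 mm to the left (+y) and 75 mm to the right (-y) of the ring's centre.
- log_book: closed purple log book, 210 (x) x 152 (y) x 14 mm, fixed to the worktop; origin at the centre of its underside, z up, x along its long side, which runs across the robot's view. Mat and book may change places. Nearby: tube racks up to 190 mm high at the left (carry things over them); a glove box on the right wall, underside at 380 mm.
- petri: round clear petri dish with lid and pink filling, 61 mm diameter, 15 mm high, about 30 g, lying flat; origin at the centre of its underside, z up.
- timer: white digital timer lying on its back, display up, 72 (x) x 66 (y) x 18 mm, about 75 g, lying flat; origin at the centre of its underside, z up.
- marker_red_mid (a point): lab marker with white barrel and red cap, 14 mm diameter, 130 mm long, lying on its side, 12 g; point on its axis at mid length, 7 mm above what it lies on; y along the marker, the cap at the -y end.
- marker_blue_mid (a point): lab marker with white barrel and blue cap, 14 mm diameter, 130 mm long, lying on its side, 12 g; point on its axis at mid length, 7 mm above what it lies on; y along the marker, the cap at the -y end.
- pen_mid (a point): slim all-red ballpoint pen, 12 mm wide (with clip), 9 mm high, 145 mm long, lying flat, 12 g; point at mid length and mid height, 4.5 mm above what it lies on; y along the pen.

How it is judged:
At the end, for the whole second after the job is handed in: Dish flat in ring, timer display up on dish, each within 12 mm of centre; red marker in left outline, blue in right (12 mm across, 15 mm along, 0.2 rad); pen on book within 15 mm of centre each way and 0.25 rad of its long side; all at rest (horizontal distance between petri and mat below 0.012 m and angle between each of petri, timer's own z axis and vertical below 0.1 rad and z of petri in the frame of mat between -0.003 and 0.007 m and horizontal distance between timer and petri below 0.012 m and z of timer in the frame of petri between 0.011 and 0.019 m and y of marker_red_mid in the frame of mat between 0.063 and 0.087 m and x of marker_red_mid in the frame of mat between -0.015 and 0.015 m and z of marker_red_mid in the frame of mat between 0.004 and 0.014 m and angle between the y axis of each of marker_red_mid, marker_blue_mid and the x axis of mat, either way round below 0.2 rad and y of marker_blue_mid in the frame of mat between -0.087 and -0.063 m and x of marker_blue_mid in the frame of mat between -0.015 and 0.015 m and z of marker_blue_mid in the frame of mat between 0.004 and 0.014 m and x of pen_mid in the frame of log_book between -0.015 and 0.015 m and y of pen_mid in the frame of log_book between -0.015 and 0.015 m and z of pen_mid in the frame of log_book between 0.0125 and 0.0245 m and angle between the y axis of pen_mid and the x axis of log_book, either way round below 0.25 rad and linear speed of each of petri, timer below 0.02 m/s); the robot touches nothing.
It also fails if it takes over 136 s, if anything falls off the work surface, if the arm or the gripper's body presses on something with over 40 N, if the wrist force passes 120 N, or if a joint passes its speed limit or range.

### The arm

A 7-joint arm with a two-finger parallel gripper is mounted at the origin on a cart in front of the work surface, level with it; the furniture and walls round the work are solid. World frame = base frame: x ahead of the robot, y to its left, z up, the work surface at z = 0. Lengths are in m, angles in rad, forces in N, time in s.
With the tool pointing down it reaches from about 0.4 to 0.875 m from the base axis. Payload 6.5 kg.
Tool frame: the origin (TCP) lies at the very end of the fingers, on their centre line; the grasp point (between the pads) lies 19 mm behind it; z points along the fingers, x is the direction in which the jaws open and shut, and the axes are right-handed (so a half turn about z gives the same grasp; the last joint's range is limited). The gripper opens to 88 mm and grips with 3 to 60 N. Pads are 18 mm wide; open, the fingers measure 123 mm over their backs; the gripper's body (75 mm by 187 mm) begins 45 mm behind the grasp point.
Start: joints at [-1.224, 0.536, -0.004, 1.538, 0.003, 1.067, -0.071], TCP at [0.261, 0.595, 0.239] pointing down, gripper open.
Joint ranges: [-2.7, 2.7], [-0.37, 2.16], [-1.27, 1.26], [0.24, 2.4], [-1.31, 4.45], [0.19, 1.91], [-2.76, 2.76]. Speed limits (rad/s): [2.39, 2.39, 3.14, 3.14, 3.14, 3.14, 3.14].

### API

Orientations are given as a 3x3 rotation matrix whose columns are the frame's x, y, z axes.
In Python, from workcell import arm gives the robot as it stands.
- The arm moves only by the shell command python3 -m handwheel 'ROWS'. ROWS is text: rows parted by semicolons, each of 5 numbers parted by spaces: the shift along the tool's x, y, z as a fraction of full scale, then the turn about the tool's z as a fraction of full scale, then the opening, from 0 (shut) to 1 (fully open). A call has 1 to 12 rows; each row is the pose to reach, as a shift and turn from the pose commanded when the call began, along the tool's axes at that moment; what a row does not reach only later rows make up. Full scale, the value 1, is 500 mm for a shift and pi/2 rad for a turn. A row lasts 1/10 s, in which the tool goes at most 50 mm and 8.59 degrees, less where a joint would pass 70% of its speed; a pose out of reach is approached as far as the arm can. A call with a number of a shift or a turn outside -1 to 1 is refused whole. A call with a gripper value outside its range is refused whole. The fingers move at their own pace and stop on an object; the grip force is fixed at half the most. Time passes only in rows, so rows that repeat a pose let the fingers close. It gives the time, the measured TCP pose, the force and the opening at its end, in the units of the state.
- arm.get_obs(): the state, without advancing time (a new reading comes with each control period).
- arm.get_image(name): name is "side" or "top" or "wrist"; returns (picture, depth): 384x512x3 uint8, red, green, blue; 384x512 float32, m along the optical axis (not along the pixel's ray), 0 where there is no reading.
- arm.camera_model(name): a dict with "fx", "fy", "cx", "cy" (pixels), "k1" (the pictures are not rectified: a ray, as slopes to the right and down, at radius r is drawn at 1 + k1 r^2 times it, then the intrinsics apply), "world_from_camera" (4x4, takes a point from camera to world coordinates). Camera axes: x right, y down, z forward; pixel columns grow to the right and rows downward; lengths in m; the calibration is good to about 2 mm. A picture is of the moment at which its call begins: read the wrist's pose just before it. camera_model takes no time and is no camera call; for the wrist camera it gives the pose at the moment of the call.
- arm.close_job(): hands the job in, once; it reports no verdict.
The state is a dict: "time": time; "joints": joint angles; "joint_vel": joint speeds; "tau": joint torques, N m; "position": TCP position; "ee_rot": TCP orientation; "force": force on the tool from outside, world axes, zero at the start; "moment": the same for the moment, N m; "grip_width": finger opening in m.
Only numpy, scipy, OpenCV 4.12 (cv2) and the standard library are available. Lean on these libraries where they do the work, as an engineer would, in place of code of your own. Each camera call takes 0.05 s, during which the arm holds its last target.

## Working session

There is one attempt and no reset: what is moved stays moved. The work goes in short steps, Python scripts to look and compute and a shell command to move; the robot and the scene stay as the last step left them, time stands still between calls to the robot, and variables do not carry over. Pictures are saved under pics/ and viewed, and the job is handed in when it is done.

```bash
ls; mkdir -p pics; python3 - <<'E'
from workcell import arm
import cv2, numpy as np
np.set_printoptions(precision=4,suppress=True)
o=arm.get_obs(); print({k:np.array(o[k]) for k in ('time','joints','position','ee_rot','force','grip_width')})
for n in('top','side','wrist'):
    m=arm.camera_model(n); print(n,m)
    p,d=arm.get_image(n); cv2.imwrite(f'pics/a_{n}.png',p[:,:,::-1]); np.savez(f'pics/a_{n}.npz',p=p,d=d,T=m['world_from_camera'])
print(arm.get_obs()['time'])
E
```

```text
pics
{'time': array(0.), 'joints': array([-1.2242,  0.5372, -0.0044,  1.5389,  0.0026,  1.0673, -0.0712]), 'position': array([0.2605, 0.5948, 0.2378]), 'ee_rot': array([[ 0.4011,  0.916 , -0.0006],
       [ 0.916 , -0.4011, -0.0017],
       [-0.0018,  0.0001, -1.    ]]), 'force': array([0.1783, 0.7427, 0.7423]), 'grip_width': array(0.0879)}
top {'fx': 483.3732211960801, 'fy': 483.3732211960801, 'cx': 258.1557513893749, 'cy': 197.56182180368964, 'k1': -0.13654576950771777, 'world_from_camera': array([[-0.0009, -0.9971,  0.0767,  0.437 ],
       [-0.9998, -0.0006, -0.0196, -0.1072],
       [ 0.0196, -0.0767, -0.9969,  1.1661],
       [ 0.    ,  0.    ,  0.    ,  1.    ]])}
side {'fx': 439.4790387566983, 'fy': 439.4790387566983, 'cx': 254.4245097892721, 'cy': 188.7535004158026, 'k1': 0.05269185572889963, 'world_from_camera': array([[ 0.7314,  0.5936, -0.3357,  0.8706],
       [ 0.6819, -0.6431,  0.3486, -0.463 ],
       [-0.009 , -0.4839, -0.8751,  0.9299],
       [ 0.    ,  0.    ,  0.    ,  1.    ]])}
wrist {'fx': 307.6016809742501, 'fy': 307.6016809742501, 'cx': 257.0952554256399, 'cy': 191.98112065969184, 'k1': -0.0435232236169636, 'world_from_camera': array([[ 0.4011,  0.8704,  0.2855,  0.1871],
       [ 0.916 , -0.3808, -0.1259,  0.6277],
       [-0.0009,  0.3121, -0.9501,  0.3829],
       [ 0.    ,  0.    ,  0.    ,  1.    ]])}
0.15
```

View pics/a_top.png

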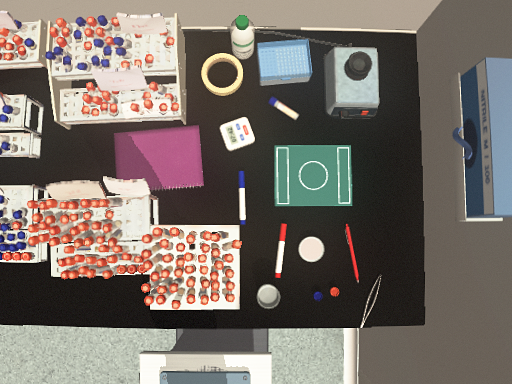

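View pics/a_side.png

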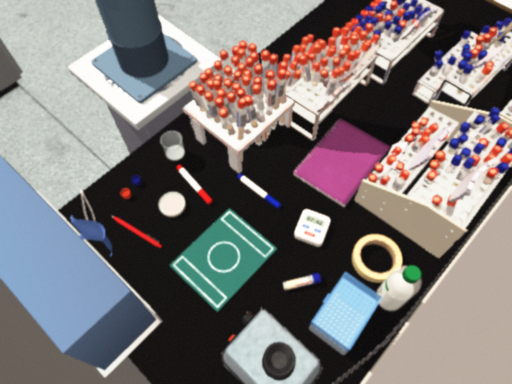

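View pics/a_wrist.png

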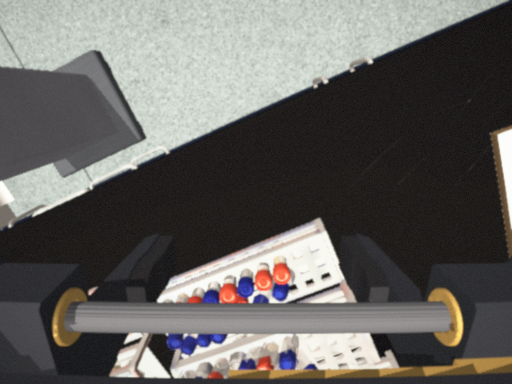

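The top view shows the mat at about (313,176), the book at (160,158), the timer at (237,134), the blue marker at (242,197), the red marker at (281,250), the dish at (312,249) and the red pen at (352,253). The short blue-capped stub at (283,107) is a distractor. The side view shows the same layout. Next I'll measure positions by colour masks.

```bash
cat > h.py <<'E'
import numpy as np, cv2
from workcell import arm
np.set_printoptions(precision=4,suppress=True)
def ray(m,uv):
    K=np.array([[m['fx'],0,m['cx']],[0,m['fy'],m['cy']],[0,0,1.]])
    q=cv2.undistortPoints(np.array(uv,float).reshape(-1,1,2),K,np.array([m['k1'],0,0,0]),criteria=(3,50,1e-10) ) if 0 else cv2.undistortPoints(np.array(uv,float).reshape(-1,1,2),K,np.array([m['k1'],0,0,0.]))
    q=q.reshape(-1,2); d=np.c_[q,np.ones(len(q))]
    T=np.array(m['world_from_camera']); return T[:3,3],d@T[:3,:3].T
def onplane(m,uv,z):
    c,d=ray(m,uv); return c+d*((z-c[2])/d[:,2])[:,None]
def proj(m,P):
    T=np.linalg.inv(np.array(m['world_from_camera'])); P=np.atleast_2d(P)@T[:3,:3].T+T[:3,3]
    K=np.array([[m['fx'],0,m['cx']],[0,m['fy'],m['cy']],[0,0,1.]])
    return cv2.projectPoints(P.reshape(-1,1,3),np.zeros(3),np.zeros(3),K,np.array([m['k1'],0,0,0.]))[0].reshape(-1,2)
def blobs(mask,amin=30):
    n,l,s,c=cv2.connectedComponentsWithStats(mask.astype(np.uint8))
    return [(i,s[i],c[i],l==i) for i in range(1,n) if s[i][4]>=amin]
def pts(mask):
    y,x=np.nonzero(mask); return np.c_[x,y]
def grab(n,name):
    m=arm.camera_model(n); p,d=arm.get_image(n); cv2.imwrite(f'pics/{name}.png',p[:,:,::-1]); np.savez(f'pics/{name}.npz',p=p,d=d,T=m['world_from_camera']); return m,p,d
def load(n,name):
    m=dict(arm.camera_model(n)); f=np.load(f'pics/{name}.npz'); m['world_from_camera']=f['T']; return m,f['p'],f['d']
def lohi(P):  # 2d points -> center of minAreaRect, size, angle of long side
    (c,s,a)=cv2.minAreaRect(P[:,:2].astype(np.float32)*1000)
    a=np.deg2rad(a); 
    if s[0]<s[1]: a+=np.pi/2
    return np.array(c)/1000,np.sort(s),(a+np.pi/2)%np.pi-np.pi/2
E
python3 - <<'E'
from h import *
for cam in('top','side'):
    m,p,d=load(cam,'a_'+cam); hsv=cv2.cvtColor(p,cv2.COLOR_RGB2HSV); H,S,V=[hsv[:,:,i].astype(int) for i in range(3)]
    red=((H<8)|(H>172))&(S>150)&(V>90); blue=(H>110)&(H<130)&(S>130)&(V>50); green=(H>65)&(H<95)&(S>90)&(V>50); purp=(H>140)&(H<165)&(S>100)&(V>40); white=(S<70)&(V>150)
    for nm,mk,z,a in(('red',red,.005,60),('blue',blue,.007,40),('green',green,.002,500),('purple',purp,.014,500),('white',white,.007,80)):
        for i,s,c,b in blobs(mk,a):
            P=onplane(m,pts(b),z); 
            if P[:,0].mean()<.3 or P[:,1].mean()>.35: continue
            c0,sz,an=lohi(P); print(cam,nm,s,c.round(1),'xy',c0,'size',sz,'ang',round(an,3))
E
python3 - <<'E'
import cv2
a=cv2.imread('pics/a_top.png')[90:310,190:380]; cv2.imwrite('pics/a_crop.png',cv2.resize(a,None,fx=2.7,fy=2.7,interpolation=cv2.INTER_CUBIC)) 
E
```

```text
top red [ 83  94  24  17 111] [ 94.5 100.9] xy [0.7663 0.2744] size [25.1727 68.3681] ang 1.075
top red [ 80 199  29   9 140] [ 94.1 202.9] xy [0.5128 0.2693] size [19.5261 70.0072] ang -1.57
top red [ 60 201  19   8  86] [ 69.9 204.6] xy [0.5091 0.332 ] size [17.1115 45.7184] ang -1.568
top red [ 60 214  18  10  69] [ 67.9 217.2] xy [0.4749 0.3324] size [21.9545 43.0507] ang -1.565
top red [ 61 223  28  20 169] [ 75.1 231.6] xy [0.4426 0.3169] size [24.819  76.1575] ang -0.961
top red [279 223   8  18 112] [282.4 231.6] xy [ 0.4445 -0.1883] size [15.136 41.618] ang -0.115
top red [346 224  13  56 216] [351.9 252. ] xy [ 0.3958 -0.3561] size [  9.7708 135.7326] ang 0.186
top red [203 231  17  11  62] [211.4 236.2] xy [ 0.4331 -0.0168] size [19.1374 38.3981] ang 1.328
top red [ 74 237  20  11 100] [ 84.  241.4] xy [0.4184 0.2931] size [19.5447 47.5938] ang -1.387
top red [ 99 238  24  15 127] [110.9 246. ] xy [0.412  0.2257] size [33.4502 56.6916] ang 1.514
top red [134 250  17  12  71] [143.4 255.5] xy [0.3855 0.1489] size [19.6052 45.5045] ang -0.95
top red [176 253  17  14  73] [18
[... 4978 characters left out ...]
  74 1448] [389.6 279.8] xy [ 0.8582 -0.0491] size [ 98.7023 160.7578] ang -0.419
side white [ 82 239  79 139 829] [124.4 319.2] xy [ 0.4544 -0.5212] size [147.7654 265.6413] ang 0.002
side white [207 241  33  32 242] [223.1 256.9] xy [ 0.5817 -0.2671] size [70.8288 72.0631] ang -0.803
side white [173 256  54  52 403] [199.6 281.8] xy [ 0.5824 -0.3412] size [ 31.8785 141.4155] ang 0.008
side white [283 275  31  14 193] [297.5 281.5] xy [ 0.7406 -0.1991] size [17.2005 65.2882] ang 0.998
side white [316 293  49  52 798] [341.4 320.5] xy [ 0.8532 -0.1961] size [72.4976 79.5267] ang -1.48
side white [ 226  310   92   74 3099] [268.  350.5] xy [ 0.7976 -0.3486] size [114.4083 150.331 ] ang -0.003
```

View pics/a_crop.png

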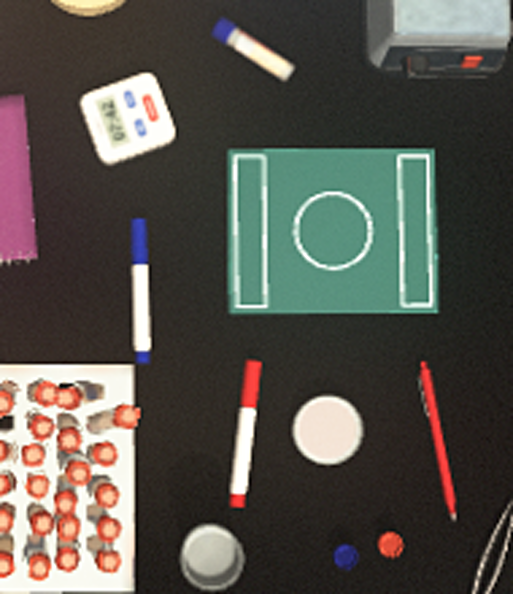

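```bash
python3 - <<'E'
from h import *
# full extents of markers/pen; union masks along a band
for cam in('top','side'):
    m,p,d=load(cam,'a_'+cam); 
    br=(p.max(2)>75)
    for nm,cx,z,half in(('redm',(.40,-.183),.007,.03),('bluem',(.525,-.091),.007,.025),('pen',(.395,-.357),.005,.03),('petri',(.402,-.257),.011,.04),('timer',(.682,-.08),.018,.05),('book',(.62,.11),.014,.13)):
        v,u=np.mgrid[0:384,0:512]; P=onplane(m,np.c_[u.ravel(),v.ravel()],z).reshape(384,512,3)
        L=.085 if nm in('redm','bluem','pen') else half
        reg=(abs(P[:,:,0]-cx[0])<L)&(abs(P[:,:,1]-cx[1])<half)
        mk=br&reg
        if nm=='book':
            hsv=cv2.cvtColor(p,cv2.COLOR_RGB2HSV); H=hsv[:,:,0]; mk=(H>135)&(H<172)&(hsv[:,:,1]>80)&(hsv[:,:,2]>25)&reg
        bs=blobs(mk,40); 
        if not bs: continue
        b=max(bs,key=lambda t:t[1][4]); c0,sz,an=lohi(P[b[3]]); print(cam,nm,c0,sz,round(an,3),b[1])
# heights from top depth
m,p,d=load('top','a_top'); v,u=np.mgrid[0:384,0:512]
c,r=ray(m,np.c_[u.ravel(),v.ravel()].astype(float)); W=c+r*d.ravel()[:,None]
W=W[d.ravel()>0]
print('height max grid rows x (top far) cols y')
ys=np.arange(.32,-.56,-.04); print('y',ys.round(2))
for x in np.arange(.9,.2,-.03):
    row=[]
    for y in ys:
        s=(abs(W[:,0]-x)<.015)&(abs(W[:,1]-y)<.02); row.append(int(1000*np.percentile(W[s,2],98)) if s.sum()>3 else -1)
    print(round(x,2),' '.join('%4d'%t for t in row))
E
```

```text
top redm [ 0.4005 -0.1828] [ 16.1003 130.8879] -0.121 [275 223  12  55 365]
top bluem [ 0.5266 -0.0901] [ 15.9541 128.311 ] 0.038 [238 171   8  54 349]
top pen [ 0.3921 -0.3556] [ 12.5083 142.8245] 0.189 [345 224  14  59 250]
top petri [ 0.4039 -0.2562] [59.6592 62.526 ] 1.565 [298 236  27  26 547]
top timer [ 0.6802 -0.0786] [70.7749 74.3758] -1.222 [219 117  36  35 870]
top book [0.6194 0.1121] [149.7083 210.2894] -1.478 [ 114  125   90   65 4785]
side redm [ 0.3976 -0.1844] [ 19.0151 137.7315] -0.121 [176 164  37  40 376]
side bluem [ 0.5144 -0.0901] [ 31.2801 152.1117] -0.111 [234 163  47  45 429]
side pen [ 0.3919 -0.358 ] [ 13.9188 145.8183] 0.194 [111 215  51  33 330]
side petri [ 0.4017 -0.2574] [64.5003 65.8026] -0.825 [158 191  28  26 578]
side timer [ 0.6829 -0.0835] [69.8823 82.3131] -1.212 [ 294  208   37   39 1013]
side book [0.6202 0.1108] [153.0173 212.455 ] -1.483 [ 293  117   97   88 4424]
height max grid rows x (top far) cols y
y [ 0.32  0.28  0.24  0.2   0.16  0.12  0.08  0.04  0.   -0.04 -0.08 -0.12
 -0.16 -0.2  -0.24 -0.28 -0.32 -0.36 -0.4  -0.44 -0.48 -0.52 -0.
[... 2180 characters left out ...]
2  111  104  103  212  211  210  211  203    3   14   14   12    3    1    8    2    3    2  365  397
0.33  101  108   48  103    2  204  208  206  206  202  205    4   58    2    2    2    2    6    2    2    2  373  398
0.3    2    2    3    2    1  196  199  204  201  202  199   59   59    2    2   14   15    1    7    3    1  390  397
0.27    2    2    3    2    3  101  102  103  101  101  101   58   60    2    2    9    2    2    7    2    2  364  396
0.24    2    2    3    2    2    2    2    2    2    2    2    2    2    2    2    2    2    2    7    3    3  375  397
0.21    1    2    2    2    2    2    1    1    3    2    2    2    2    2    1    1    2    9    4    2    1  377  399
```

```bash
python3 - <<'E'
from h import *
WW=[]
for cam in('top','side'):
    m,p,d=load(cam,'a_'+cam); v,u=np.mgrid[0:384,0:512]
    c,r=ray(m,np.c_[u.ravel(),v.ravel()].astype(float)); W=c+r*d.ravel()[:,None]; W=W[d.ravel()>0]
    for y in np.arange(.22,-.12,-.02):
        s=W[abs(W[:,1]-y)<.01]
        o=[]
        for h in(.06,.09,.13,.17):
            a=s[(s[:,2]>h)]; rear=a[(a[:,0]>.6)&(a[:,0]<.95)][:,0]; fr=a[(a[:,0]<.62)&(a[:,0]>.3)][:,0]
            o.append('%s/%s'%('%.3f'%np.sort(fr)[-3] if len(fr)>3 else ' --- ','%.3f'%np.sort(rear)[3] if len(rear)>3 else ' --- '))
        print(cam,round(y,2),'front max/rear min for h>.06,.09,.13,.17:',*o)
E
```

```text
top 0.22 front max/rear min for h>.06,.09,.13,.17: 0.549/0.706 0.549/0.714 0.549/0.762 0.549/0.777
top 0.2 front max/rear min for h>.06,.09,.13,.17: 0.558/0.706 0.558/0.713 0.558/0.762 0.558/0.776
top 0.18 front max/rear min for h>.06,.09,.13,.17: 0.556/0.705 0.556/0.710 0.556/0.762 0.556/0.777
top 0.16 front max/rear min for h>.06,.09,.13,.17: 0.552/0.706 0.552/0.710 0.552/0.764 0.552/0.779
top 0.14 front max/rear min for h>.06,.09,.13,.17: 0.552/0.707 0.552/0.714 0.552/0.767 0.552/0.781
top 0.12 front max/rear min for h>.06,.09,.13,.17: 0.552/0.708 0.552/0.719 0.552/0.773 0.552/0.786
top 0.1 front max/rear min for h>.06,.09,.13,.17: 0.552/0.708 0.552/0.717 0.552/0.801 0.552/0.818
top 0.08 front max/rear min for h>.06,.09,.13,.17: 0.458/0.709 0.458/0.712 0.452/0.802 0.452/0.866
top 0.06 front max/rear min for h>.06,.09,.13,.17: 0.458/0.707 0.458/0.712 0.450/0.802 0.450/0.848
top 0.04 front max/rear min for h>.06,.09,.13,.17: 0.458/0.708 0.458/0.713 0.452/0.809 0.452/ --- 
top 0.02 front max/rear min for h>.06,.09,.13,.17: 0.458/ ---  0.458/ ---  0.436/ ---  0.434/ --- 
top 0.0 front
[... 1584 characters left out ...]
de 0.02 front max/rear min for h>.06,.09,.13,.17: 0.459/ ---  0.459/ ---  0.445/ ---  0.438/ --- 
side 0.0 front max/rear min for h>.06,.09,.13,.17: 0.459/ ---  0.459/ ---  0.440/ ---  0.438/ --- 
side -0.02 front max/rear min for h>.06,.09,.13,.17: 0.459/ ---  0.459/ ---  0.447/ ---  0.446/ --- 
side -0.04 front max/rear min for h>.06,.09,.13,.17: 0.459/ ---  0.459/ ---  0.445/ ---  0.443/ --- 
side -0.06 front max/rear min for h>.06,.09,.13,.17: 0.459/ ---  0.459/ ---  0.445/ ---  0.441/ --- 
side -0.08 front max/rear min for h>.06,.09,.13,.17: 0.459/0.877 0.459/0.877 0.427/0.879 0.427/0.897
side -0.1 front max/rear min for h>.06,.09,.13,.17: 0.423/0.873 0.423/0.873 0.423/0.876 0.423/0.906
```

```bash
python3 - <<'E'
import cv2
a=cv2.imread('pics/a_top.png')[60:235,40:260]; cv2.imwrite('pics/b1.png',cv2.resize(a,None,fx=3.4,fy=3.4,interpolation=cv2.INTER_CUBIC)) 
a=cv2.imread('pics/a_side.png')[0:250,180:512]; cv2.imwrite('pics/b2.png',cv2.resize(a,None,fx=2.3,fy=2.3,interpolation=cv2.INTER_CUBIC)) 
E
```

```text
(no output)
```

View pics/b1.png

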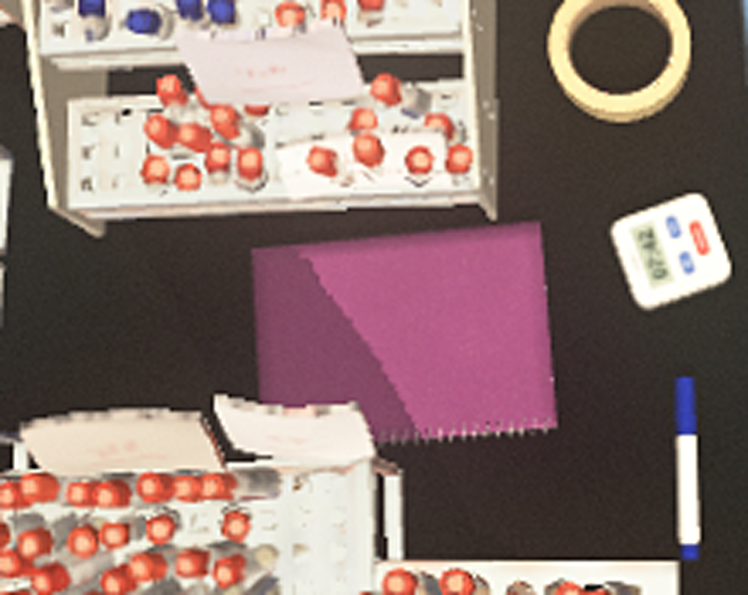

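View pics/b2.png

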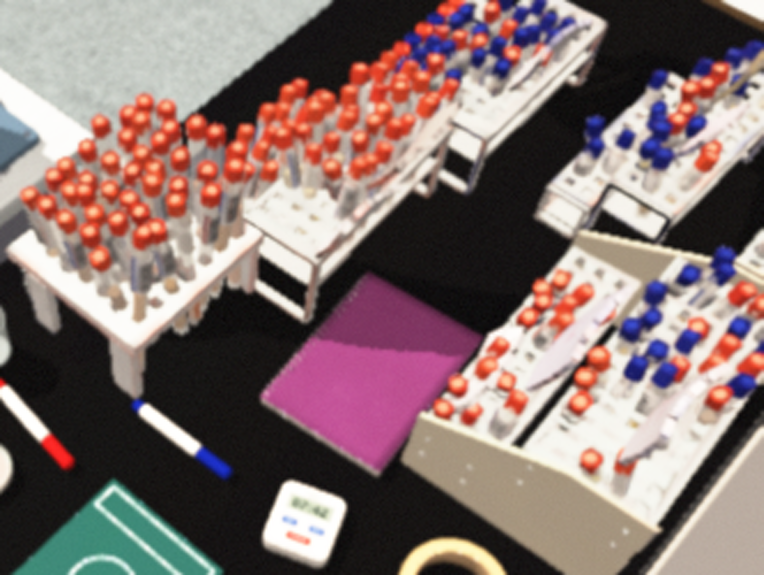

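The racks reach about 215 mm and the glove box overhangs y<-0.42. The book is flanked by a rear rack at x>0.705 and cards at x<0.552. Because the gripper body is wide, the pen will have to be put down near the book's right end and then slid in. I'll start with the red marker.

```bash
cat > plan.py <<'E'
import sys; from h import *
# usage: plan.py x y z phi [x y z phi ...]  -> rows from the present pose
o=arm.get_obs(); p=np.array(o['position']); R=np.array(o['ee_rot']); phi0=np.arctan2(R[1,0],R[0,0])
print('t %.1f'%o['time'],'pos',p,'phi %.3f'%phi0,'w %.4f'%o['grip_width'],'F',np.array(o['force']),'q',np.array(o['joints']).round(2))
a=[float(s) for s in sys.argv[1:]]
for i in range(0,len(a),4):
    d=R.T@(np.array(a[i:i+3])-p)/.5; t=-((a[i+3]-phi0+np.pi)%(2*np.pi)-np.pi)/(np.pi/2)
    print('%.4f %.4f %.4f %.4f   dist %.0f mm'%(*d,t,500*np.linalg.norm(d)))
E
python3 plan.py .26 .595 .30 1.158  .55 .25 .30 1.158  .55 -.10 .30 1.45
```

```text
t 0.1 pos [0.2606 0.595  0.238 ] phi 1.158 w 0.0879 F [-0.2018  0.2761  0.4607] q [-1.22  0.54 -0.    1.54  0.    1.07 -0.07]
-0.0006 -0.0011 -0.1239 0.0000   dist 62 mm
-0.4000 0.8070 -0.1233 0.0000   dist 455 mm
-1.0412 1.0878 -0.1225 -0.1858   dist 755 mm
```

```bash
python3 -m handwheel '0 0 -0.12 0 1; 0 0 -0.12 0 1; -0.4 0.81 -0.12 0 1; -0.4 0.81 -0.12 0 1; -0.4 0.81 -0.12 0 1; -0.4 0.81 -0.12 0 1; -0.4 0.81 -0.12 0 1; -0.4 0.81 -0.12 0 1; -0.4 0.81 -0.12 0 1; -0.4 0.81 -0.12 0 1; -0.4 0.81 -0.12 0 1; -0.4 0.81 -0.12 0 1'; python3 plan.py .50 -.15 .30 1.45 .4005 -.1835 .12 1.45
```

```text
time: 1.35
position: [0.5561, 0.2414, 0.2987]
ee_rot: [[0.411, 0.911, 0.003], [0.911, -0.411, -0.004], [-0.003, 0.004, -1.0]]
force: [0.5, -0.2, 0.4]
grip_width: 0.0882
t 1.4 pos [0.5561 0.2414 0.2987] phi 1.147 w 0.0882 F [ 0.5297 -0.1539  0.4064] q [-0.6   0.41  0.15  1.6  -0.06  1.14  0.71]
-0.7597 0.2199 0.0004 -0.1931   dist 395 mm
-0.9017 0.0645 0.3601 -0.1931   dist 487 mm
```

```bash
python3 -m handwheel '-0.76 0.22 0 -0.193 1; -0.76 0.22 0 -0.193 1; -0.76 0.22 0 -0.193 1; -0.76 0.22 0 -0.193 1; -0.76 0.22 0 -0.193 1; -0.76 0.22 0 -0.193 1; -0.76 0.22 0 -0.193 1; -0.76 0.22 0 -0.193 1; -0.902 0.064 0.3 -0.193 1; -0.902 0.064 0.3 -0.193 1; -0.902 0.064 0.3 -0.193 1; -0.902 0.064 0.3 -0.193 1'; python3 plan.py .4005 -.1835 .08 1.45 .4005 -.1835 .004 1.45;  python3 -c "
from h import *
for n in ('wrist','top'): grab(n,'c_'+n)"
```

```text
time: 2.55
position: [0.3968, -0.176, 0.1466]
ee_rot: [[0.11, 0.994, -0.003], [0.994, -0.11, 0.001], [0.0, -0.003, -1.0]]
force: [0.5, -0.5, 0.2]
grip_width: 0.0881
t 2.5 pos [ 0.3968 -0.176   0.1466] phi 1.460 w 0.0881 F [ 0.4766 -0.5343  0.2215] q [ 0.09  0.33  0.27  2.17 -0.14  0.66  1.91]
-0.0142 0.0094 0.1332 0.0066   dist 67 mm
-0.0143 0.0099 0.2852 0.0066   dist 143 mm
```

View pics/c_wrist.png

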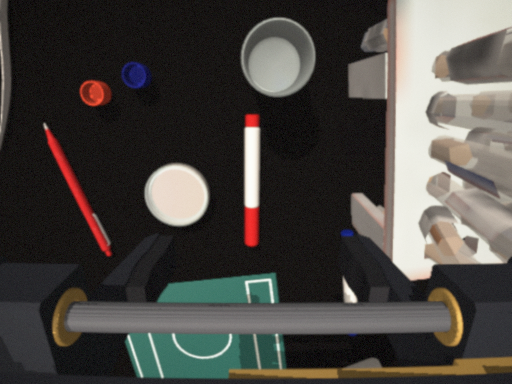

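View pics/c_top.png

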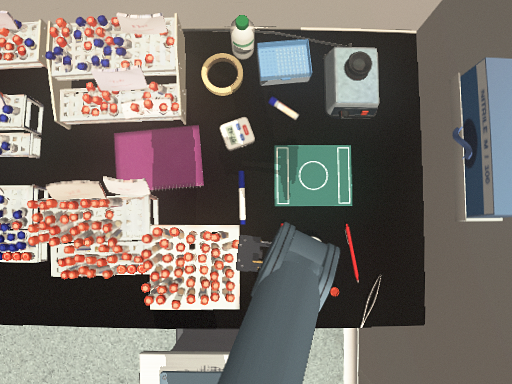

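```bash
python3 - <<'E'
from h import *
for cam in('top','side'):
    m,p,d=load(cam,'a_'+cam); v,u=np.mgrid[0:384,0:512]
    c,r=ray(m,np.c_[u.ravel(),v.ravel()].astype(float)); W=c+r*d.ravel()[:,None]; W=W[d.ravel()>0]
    for x in(.33,.35,.37,.39,.41,.43,.45):
        s=W[(abs(W[:,0]-x)<.01)&(W[:,1]>-.14)&(W[:,1]<0)]
        print(cam,x,[ '%.3f'%np.sort(s[s[:,2]>h][:,1])[2] if (s[:,2]>h).sum()>3 else '-' for h in(.06,.09,.11,.15,.19)])
E
```

```text
top 0.33 ['-0.086', '-0.086', '-0.078', '-0.078', '-0.078']
top 0.35 ['-0.086', '-0.084', '-0.076', '-0.076', '-0.076']
top 0.37 ['-0.086', '-0.084', '-0.076', '-0.076', '-0.076']
top 0.39 ['-0.086', '-0.086', '-0.076', '-0.076', '-0.076']
top 0.41 ['-0.090', '-0.090', '-0.090', '-0.090', '-0.090']
top 0.43 ['-0.092', '-0.092', '-0.092', '-0.092', '-0.092']
top 0.45 ['-0.086', '-0.086', '-0.056', '-0.054', '-0.043']
side 0.33 ['-0.087', '-0.087', '-0.078', '-0.078', '-0.078']
side 0.35 ['-0.087', '-0.087', '-0.078', '-0.078', '-0.078']
side 0.37 ['-0.087', '-0.087', '-0.077', '-0.077', '-0.077']
side 0.39 ['-0.087', '-0.086', '-0.077', '-0.077', '-0.077']
side 0.41 ['-0.092', '-0.092', '-0.092', '-0.092', '-0.092']
side 0.43 ['-0.092', '-0.092', '-0.092', '-0.092', '-0.092']
side 0.45 ['-0.087', '-0.087', '-0.059', '-0.055', '-0.046']
```

Body edge and rack would be only about 2 mm apart at the red marker, so I'll take the dish first. That frees the right side of the marker.

```bash
python3 plan.py .4025 -.2568 .10 0 .4025 -.2568 .03 0 
```

```text
t 2.6 pos [ 0.395  -0.1758  0.146 ] phi 1.459 w 0.0881 F [0.0399 0.3477 0.4649] q [ 0.09  0.33  0.27  2.17 -0.14  0.66  1.91]
-0.1595 0.0337 0.0915 0.9286   dist 93 mm
-0.1597 0.0348 0.2315 0.9286   dist 142 mm
```

```bash
python3 -m handwheel '-0.16 0.034 0 0 1; -0.16 0.034 0 0 1; -0.16 0.034 0.04 0.93 1; -0.16 0.034 0.09 0.93 1; -0.16 0.034 0.09 0.93 1; -0.16 0.034 0.09 0.93 1; -0.16 0.034 0.09 0.93 1; -0.16 0.034 0.09 0.93 1; -0.16 0.034 0.09 0.93 1; -0.16 0.034 0.09 0.93 1; -0.16 0.034 0.09 0.93 1; -0.16 0.034 0.09 0.93 1'; python3 plan.py  .4025 -.2568 .03 0 .4025 -.2568 .004 0;  python3 -c "
from h import *
for n in ('wrist',): grab(n,'d_'+n)"
```

```text
time: 3.85
position: [0.411, -0.2571, 0.1051]
ee_rot: [[1.0, -0.003, 0.003], [-0.003, -1.0, -0.0], [0.003, 0.0, -1.0]]
force: [0.9, -0.4, -0.9]
grip_width: 0.0877
t 3.9 pos [ 0.411  -0.2571  0.1051] phi -0.003 w 0.0877 F [ 0.8775 -0.4194 -0.937 ] q [-0.03  0.55  0.63  2.09 -0.53  0.66  0.96]
-0.0174 -0.0005 0.1501 -0.0019   dist 76 mm
-0.0176 -0.0005 0.2021 -0.0019   dist 101 mm
```

View pics/d_wrist.png

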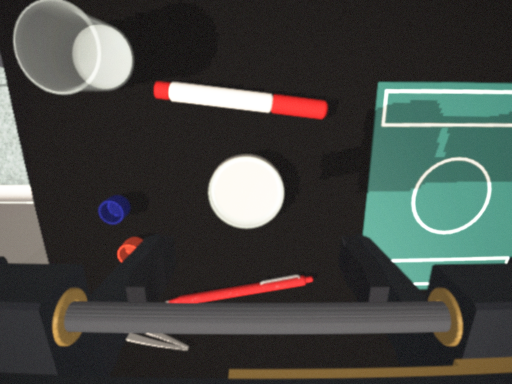

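```bash
cat > dish.py <<'E'
import sys; from h import *
m,p,d=load('wrist',sys.argv[1])
hsv=cv2.cvtColor(p,cv2.COLOR_RGB2HSV); mk=(hsv[:,:,1]<60)&(hsv[:,:,2]>150)
for i,s,c,b in blobs(mk,1000):
    for z in(.008,.015):
        P=onplane(m,pts(b),z); (c0,r)=cv2.minEnclosingCircle(P[:,:2].astype(np.float32)*1000); print(s,z,np.array(c0),2*r)
E
python3 dish.py d_wrist
```

```text
[  14    0  118   94 3657] 0.008 [ 276.7071 -145.1825] 88.6926040649414
[  14    0  118   94 3657] 0.015 [ 280.5997 -146.0762] 86.12776947021484
[   0   67   34  138 2534] 0.008 [ 206.6852 -210.1647] 112.94681549072266
[   0   67   34  138 2534] 0.015 [ 212.6026 -209.1796] 109.68062591552734
[ 169   82  104   31 1988] 0.008 [ 384.7369 -178.9755] 77.88806915283203
[ 169   82  104   31 1988] 0.015 [ 385.5055 -178.8924] 75.6356430053711
[ 381   89  131   38 1250] 0.008 [ 562.2737 -187.4609] 110.6395492553711
[ 381   89  131   38 1250] 0.015 [ 557.9083 -187.1323] 107.44010162353516
[ 208  156   76   72 4320] 0.008 [ 402.8124 -256.0817] 63.27912521362305
[ 208  156   76   72 4320] 0.015 [ 403.0582 -253.7687] 61.44929122924805
```

```bash
python3 -m handwheel '-0.016 -0.002 0.1 0 1; -0.016 -0.002 0.15 0 1; -0.016 -0.002 0.18 0 1; -0.016 -0.002 0.201 0 1; -0.016 -0.002 0.201 0 1; -0.016 -0.002 0.201 0 1;-0.016 -0.002 0.201 0 1'; python3 plan.py
```

```text
time: 4.6
position: [0.4011, -0.2569, 0.0041]
ee_rot: [[1.0, 0.001, 0.002], [0.001, -1.0, -0.001], [0.002, 0.001, -1.0]]
force: [-0.2, -0.5, 0.0]
grip_width: 0.0881
t 4.6 pos [ 0.4011 -0.2569  0.0041] phi 0.001 w 0.0881 F [-0.1931 -0.5165  0.0345] q [ 0.13  0.71  0.43  2.12 -0.7   0.44  1.12]
```

```bash
python3 -m handwheel '0 0 0 0 0.5; 0 0 0 0 0.5; 0 0 0 0 0.5; 0 0 0 0 0.5; 0 0 0 0 0.5; 0 0 0 0 0.5; 0 0 -0.05 0 0.5; 0 0 -0.1 0 0.5; 0 0 -0.1 0 0.5'; python3 plan.py .5813 -.265 .055 0 .5813 -.265 .02 0 .5813 -.265 .006 0
```

```text
time: 5.5
position: [0.4013, -0.2575, 0.0552]
ee_rot: [[1.0, 0.0, 0.003], [0.0, -1.0, -0.002], [0.003, 0.002, -1.0]]
force: [0.9, -0.8, -0.3]
grip_width: 0.06
t 5.5 pos [ 0.4013 -0.2575  0.0552] phi 0.000 w 0.0600 F [ 0.8539 -0.8332 -0.2713] q [ 0.05  0.62  0.54  2.13 -0.62  0.55  1.05]
0.3600 0.0150 0.0015 0.0001   dist 180 mm
0.3598 0.0149 0.0715 0.0001   dist 184 mm
0.3597 0.0148 0.0995 0.0001   dist 187 mm
```

```bash
python3 -m handwheel '0.09 0 0 0 0.5; 0.18 0.01 0 0 0.5; 0.27 0.015 0 0 0.5; 0.36 0.015 0 0 0.5; 0.36 0.015 0 0 0.5; 0.36 0.015 0 0 0.5; 0.36 0.015 0 0 0.5; 0.36 0.015 0 0 0.5'; python3 -c "
from h import *
for n in ('wrist','top','side'): grab(n,'e_'+n)"; python3 plan.py  .5813 -.265 .006 0
```

```text
time: 6.3
position: [0.5783, -0.2645, 0.0529]
ee_rot: [[1.0, -0.002, -0.001], [-0.002, -1.0, 0.0], [-0.001, -0.0, -1.0]]
force: [0.0, 0.3, -0.9]
grip_width: 0.0602
t 6.5 pos [ 0.5793 -0.2643  0.0533] phi -0.001 w 0.0603 F [-0.3844 -0.6505 -0.2456] q [-0.03  0.83  0.58  1.7  -0.6   0.79  0.83]
0.0041 0.0015 0.0947 -0.0004   dist 47 mm
```

View pics/e_wrist.png

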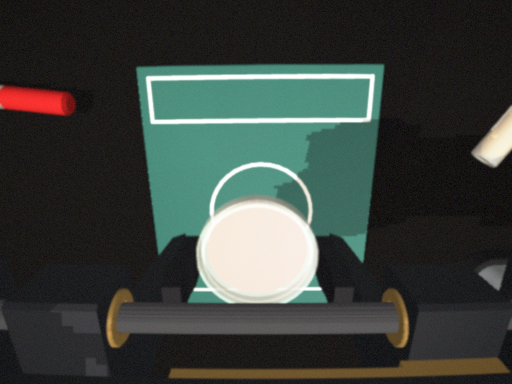

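View pics/e_side.png

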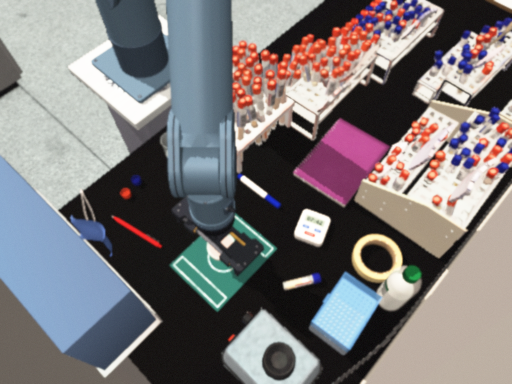

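```bash
python3 - <<'E'
from h import *
m,p,d=load('wrist','e_wrist'); hsv=cv2.cvtColor(p,cv2.COLOR_RGB2HSV); mk=(hsv[:,:,1]<70)&(hsv[:,:,2]>150)
for i,s,c,b in blobs(mk,300):
    if s[1]<130 and s[0]>100 and s[0]<300: 
        P=onplane(m,pts(b),.002); c0,sz,an=lohi(P); print('outline',s,c0,sz,an)
        e=np.array([np.cos(an),np.sin(an)]); n=np.array([-e[1],e[0]]); n*=np.sign(n[1]); print('mat centre',c0-.075*n)
    elif s[1]>150:
        for z in(.049+.008,.049+.015):
            P=onplane(m,pts(b),z); (c0,r)=cv2.minEnclosingCircle(P[:,:2].astype(np.float32)*1000); print(s,z,np.array(c0),2*r)
E
```

```text
outline [ 146   73  229   51 2970] [ 0.581  -0.1874] [ 29.343  139.0402] 0.007205727444995036
mat centre [ 0.5815 -0.2624]
[  193   161   129   142 11522] 0.057 [ 578.7382 -258.1554] 87.7783203125
[  193   161   129   142 11522] 0.064 [ 578.7604 -254.4497] 83.41869354248047
```

```bash
python3 -m handwheel '0.004 0.001 0.05 0 0.5; 0.004 0.001 0.08 0 0.5; 0.004 0.001 0.09 0 0.5; 0.004 0.001 0.093 0 0.5; 0.004 0.001 0.093 0 0.5; 0.004 0.001 0.093 0 0.5'; python3 plan.py .5813 -.265 .006 0
```

```text
time: 7.05
position: [0.5825, -0.2649, 0.0075]
ee_rot: [[1.0, 0.0, 0.001], [0.0, -1.0, -0.001], [0.001, 0.001, -1.0]]
force: [-0.1, -0.5, -0.5]
grip_width: 0.06
t 7.0 pos [ 0.5825 -0.2649  0.0075] phi 0.000 w 0.0600 F [-0.0858 -0.4846 -0.5392] q [-0.    0.9   0.53  1.7  -0.64  0.72  0.86]
-0.0023 0.0002 0.0029 0.0002   dist 2 mm
```

```bash
python3 -m handwheel '-0.001 0 0.002 0 0.5; -0.001 0 0.002 0 1; -0.001 0 0.002 0 1; -0.001 0 0.002 0 1; -0.001 0 0.002 0 1; 0 0 -0.05 0 1; 0 0 -0.1 0 1; 0 0 -0.15 0 1; 0 0 -0.15 0 1'; python3 plan.py .4 -.20 .09 1.45  .4 -.20 .004 1.45;python3 -c "
from h import *
for n in ('wrist',): grab(n,'f_'+n)"
```

```text
time: 7.95
position: [0.5841, -0.2659, 0.0851]
ee_rot: [[1.0, 0.0, 0.005], [0.0, -1.0, -0.002], [0.005, 0.002, -1.0]]
force: [-0.1, -0.3, 0.9]
grip_width: 0.088
t 8.0 pos [ 0.5841 -0.2659  0.0851] phi 0.000 w 0.0880 F [-0.0903 -0.3412  0.9216] q [-0.05  0.79  0.61  1.69 -0.58  0.84  0.81]
-0.3681 -0.1318 -0.0120 -0.9230   dist 196 mm
-0.3690 -0.1322 0.1600 -0.9230   dist 212 mm
```

View pics/f_wrist.png

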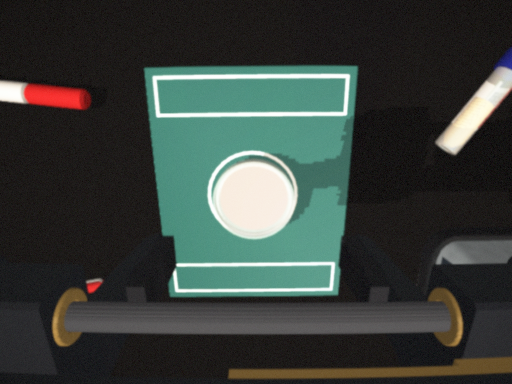

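```bash
python3 - <<'E'
from h import *
m,p,d=load('wrist','f_wrist'); hsv=cv2.cvtColor(p,cv2.COLOR_RGB2HSV); mk=(hsv[:,:,1]<70)&(hsv[:,:,2]>150)
for i,s,c,b in blobs(mk,150):
    if 100<s[0]<320:
        for z in (.002,.01,.017):
            P=onplane(m,pts(b),z); c0,sz,an=lohi(P); print(s,z,c0,sz,round(an,4))
fill=(hsv[:,:,1]>12)&(hsv[:,:,2]>150)&((hsv[:,:,0]<20)|(hsv[:,:,0]>160))
for i,s,c,b in blobs(fill,300): P=onplane(m,pts(b),.01); print('fill',s,c,lohi(P))
E
```

```text
[ 152   73  199   45 2356] 0.002 [ 0.581  -0.1874] [ 29.4465 139.3068] 0.0072
[ 152   73  199   45 2356] 0.01 [ 0.5811 -0.1873] [ 28.4129 134.417 ] 0.0072
[ 152   73  199   45 2356] 0.017 [ 0.5812 -0.1872] [ 27.5085 130.1383] 0.0072
[ 207  150   91   90 5945] 0.002 [ 0.5817 -0.263 ] [71.5829 72.3933] -0.7207
[ 207  150   91   90 5945] 0.01 [ 0.5818 -0.2602] [69.0702 69.8522] -0.7207
[ 207  150   91   90 5945] 0.017 [ 0.5819 -0.2578] [66.8717 67.6288] -0.7207
[ 173  261  163   32 1530] 0.002 [ 0.5822 -0.3369] [ 30.2499 139.3929] 0.0062
[ 173  261  163   32 1530] 0.01 [ 0.5823 -0.3315] [ 29.1881 134.5   ] 0.0062
[ 173  261  163   32 1530] 0.017 [ 0.5823 -0.3268] [ 28.2591 130.2188] 0.0062
fill [437  68  69  79 501] [471.9202 102.7186] (array([ 0.7362, -0.1936]), array([ 7.2923, 65.7623]), np.float64(0.9761221093391543))
fill [   0   81   84   28 1276] [48.5102 95.435 ] (array([ 0.4352, -0.1858]), array([13.2896, 59.0886]), np.float64(-0.12860444851409003))
fill [ 220  166   68   63 3335] [253.7172 197.2798] (array([ 0.5827, -0.2619]), array([49.7487, 50.9463]), np.float64(-0.0027240143209876777))
```

```bash
python3 plan.py .397 -.20 .05 1.45 ; python3 -m handwheel '0 0 0 -0.1 1; 0 0 0 -0.2 1; -0.05 -0.03 0 -0.3 1; -0.1 -0.06 0 -0.4 1; -0.18 -0.09 0 -0.5 1; -0.26 -0.11 0 -0.6 1; -0.374 -0.131 0 -0.7 1; -0.374 -0.131 0 -0.8 1; -0.374 -0.131 0 -0.923 1; -0.374 -0.131 0 -0.923 1; -0.374 -0.131 0 -0.923 1; -0.374 -0.131 0 -0.923 1'; python3 plan.py .397 -.20 .004 1.45;python3 -c "
from h import *
for n in ('wrist',): grab(n,'g_'+n)"
```

```text
t 8.0 pos [ 0.5831 -0.2651  0.0832] phi 0.000 w 0.0879 F [ 0.2375 -0.6855 -0.5959] q [-0.05  0.8   0.6   1.69 -0.58  0.84  0.81]
-0.3723 -0.1304 0.0652 -0.9228   dist 200 mm
time: 9.2
position: [0.3947, -0.1989, 0.0812]
ee_rot: [[0.123, 0.992, -0.001], [0.992, -0.123, 0.001], [0.0, -0.001, -1.0]]
force: [0.4, -0.7, 0.2]
grip_width: 0.088
t 9.2 pos [ 0.3947 -0.1989  0.0812] phi 1.447 w 0.0880 F [ 0.4326 -0.7422  0.2496] q [ 0.17  0.47  0.23  2.19 -0.22  0.5   2.02]
-0.0017 0.0050 0.1544 -0.0017   dist 77 mm
```

View pics/g_wrist.png

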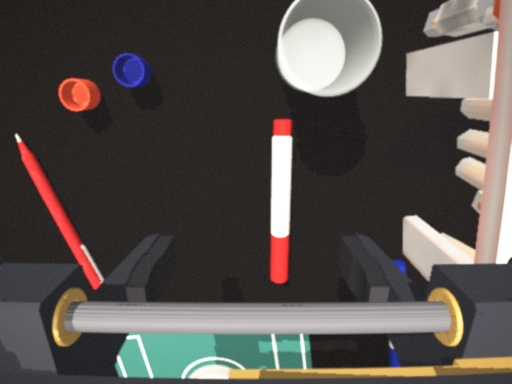

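```bash
cat > mk.py <<'E'
import sys; from h import *
m,p,d=load('wrist',sys.argv[1]); x0,y0,x1,y1=map(int,sys.argv[2:6]); z=float(sys.argv[6])
mk=np.zeros(p.shape[:2],bool); mk[y0:y1,x0:x1]=(p.max(2)>90)[y0:y1,x0:x1]
b=max(blobs(mk,50),key=lambda t:t[1][4]); P=onplane(m,pts(b[3]),z); print(b[1],lohi(P))
E
python3 mk.py g_wrist 255 105 310 295 .007
```

```text
[ 270  118   23  166 3330] (array([ 0.4013, -0.1818]), array([ 15.7668, 134.2329]), np.float64(-0.11995356918713096))
```

```bash
python3 -m handwheel '0 0.007 0.08 0 1; 0 0.007 0.13 0 1; 0 0.007 0.153 0 1; 0 0.007 0.153 0 1; 0 0.007 0.153 0 1; 0 0.007 0.153 0 0.1;0 0.007 0.153 0 0.1;0 0.007 0.153 0 0.1;0 0.007 0.153 0 0.1;0 0.007 0.153 0 0.1;0 0.007 0.153 0 0.1;0 0.007 0.153 0 0.1'; python3 plan.py .58 -.19 .06 1.578
```

```text
time: 10.45
position: [0.3985, -0.1995, 0.0052]
ee_rot: [[0.12, 0.993, -0.0], [0.993, -0.12, 0.0], [0.0, -0.0, -1.0]]
force: [-0.1, 0.5, -0.1]
grip_width: 0.0341
t 10.4 pos [ 0.3985 -0.1995  0.0052] phi 1.450 w 0.0341 F [-0.0609  0.5247 -0.1196] q [ 0.24  0.64  0.15  2.18 -0.28  0.33  2.07]
0.0625 0.3581 -0.1096 -0.0814   dist 190 mm
```

```bash
python3 -m handwheel '0 0 0 0 0.1; 0 0 0 0 0.1; 0 0 0 0 0.1; 0 0 0 0 0.1; 0 0 -0.05 0 0.1; 0 0 -0.1 0 0.1; 0 0 -0.11 0 0.1; 0.02 0.1 -0.11 -0.04 0.1; 0.03 0.19 -0.11 -0.08 0.1; 0.05 0.28 -0.11 -0.081 0.1; 0.062 0.358 -0.11 -0.081 0.1; 0.062 0.358 -0.11 -0.081 0.1';python3 -c "
from h import *
for n in ('wrist',): grab(n,'i_'+n)";python3 plan.py .5815 -.188 .007 1.578
```

```text
time: 11.65
position: [0.5856, -0.1883, 0.0598]
ee_rot: [[-0.011, 1.0, 0.005], [1.0, 0.011, 0.0], [0.0, 0.005, -1.0]]
force: [-1.0, 0.5, 0.1]
grip_width: 0.0128
t 11.7 pos [ 0.5818 -0.1892  0.0592] phi 1.580 w 0.0130 F [-0.9735  0.528  -0.4527] q [ 0.09  0.72  0.2   1.76 -0.21  0.69  1.99]
0.0024 -0.0008 0.1045 0.0012   dist 52 mm
```

View pics/i_wrist.png

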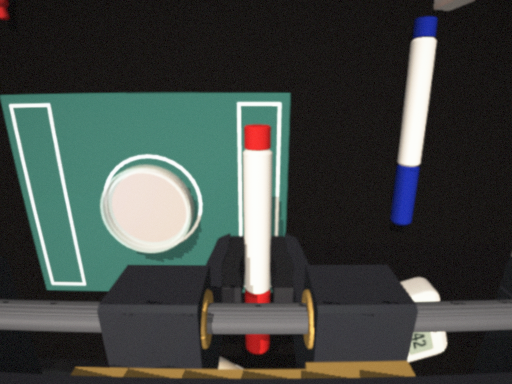

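```bash
python3 - <<'E'
from h import *
m,p,d=load('wrist','i_wrist'); print(onplane(m,[[257,126],[258,353]],.063))
E
```

```text
[[ 0.5203 -0.189   0.063 ]
 [ 0.653  -0.1869  0.063 ]]
```

```bash
python3 -m handwheel '0.002 -0.006 0.05 0 0.1; 0.002 -0.006 0.09 0 0.1; 0.002 -0.006 0.103 0 0.1; 0.002 -0.006 0.104 0 0.1; 0.002 -0.006 0.104 0 0.1; 0.002 -0.006 0.104 0 0.1; 0.002 -0.006 0.104 0 0.4; 0.002 -0.006 0.104 0 0.4; 0.002 -0.006 0.104 0 0.4; 0.002 -0.006 0.104 0 0.4; 0.002 -0.006 0.05 0 0.4; 0.002 -0.006 -0.02 0 0.4';python3 -c "
from h import *
for n in ('wrist',): grab(n,'j_'+n)";python3 plan.py .527 -.09 .07 1.609
```

```text
time: 12.9
position: [0.5755, -0.1888, 0.0694]
ee_rot: [[-0.007, 1.0, -0.004], [1.0, 0.007, 0.001], [0.001, -0.004, -1.0]]
force: [1.1, 0.3, -0.0]
grip_width: 0.0355
t 12.9 pos [ 0.5795 -0.1904  0.076 ] phi 1.577 w 0.0353 F [ 1.9836 -1.2872  3.5892] q [ 0.09  0.69  0.21  1.77 -0.21  0.71  1.99]
0.2015 -0.1039 0.0110 -0.0204   dist 113 mm
```

View pics/j_wrist.png

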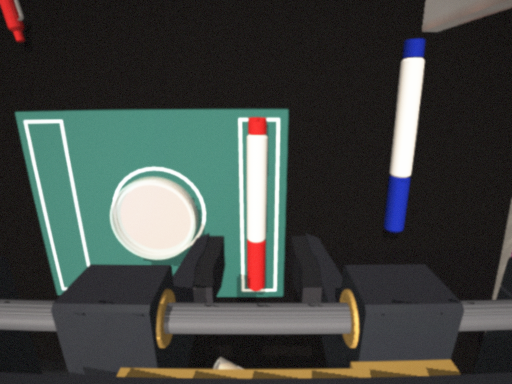

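```bash
python3 -m handwheel '0 0 -0.1 0.1 0.6; 0 0 -0.1 0.2 0.6; 0 0 -0.1 1 0.6; 0 0 -0.1 1 0.6; 0 0 -0.1 1 0.6; 0 0 -0.1 1 0.6; 0 0 -0.1 1 0.6; 0 0 -0.1 1 0.6; 0 0 -0.1 1 0.6; 0 0 -0.1 1 0.6; 0 0 -0.1 1 0.6; 0 0 -0.1 1 0.6'; python3 plan.py .527 -.09 .1 -1.532
```

```text
time: 14.15
position: [0.577, -0.1891, 0.12]
ee_rot: [[1.0, 0.007, -0.0], [0.007, -1.0, -0.0], [-0.0, 0.0, -1.0]]
force: [-0.2, -0.7, 0.3]
grip_width: 0.0527
t 14.2 pos [ 0.577  -0.1891  0.12  ] phi 0.007 w 0.0527 F [-0.235  -0.6582  0.344 ] q [-0.2   0.7   0.64  1.77 -0.53  0.85  0.69]
-0.0987 -0.1989 0.0400 0.9795   dist 113 mm
```

```bash
python3 -m handwheel '0 0 0 0.98 0.6; 0 0 0 0.98 0.6; 0 0 0 0.98 0.6; 0 0 0 0.98 0.6; 0 0 0 0.98 0.6; 0 0 0 0.98 0.6; 0 0 0 0.98 0.6; -0.04 -0.08 0.04 0.98 0.6; -0.08 -0.15 0.04 0.98 0.6; -0.099 -0.199 0.04 0.98 0.6; -0.099 -0.199 0.04 0.98 0.6; -0.099 -0.199 0.04 0.98 0.6';python3 -c "
from h import *
for n in ('wrist','top'): grab(n,'k_'+n)";  python3 plan.py .527 -.09 .0045 -1.532
```

```text
time: 15.35
position: [0.5267, -0.0891, 0.1]
ee_rot: [[0.042, -0.999, -0.001], [-0.999, -0.042, 0.0], [-0.0, 0.001, -1.0]]
force: [-0.5, 0.5, 0.3]
grip_width: 0.0529
t 15.4 pos [ 0.527  -0.0905  0.1003] phi -1.530 w 0.0531 F [-0.0449  0.6381  0.2611] q [-0.62  0.8   1.    1.98 -0.9   0.88 -0.65]
-0.0011 0.0001 0.1917 0.0011   dist 96 mm
```

View pics/k_wrist.png

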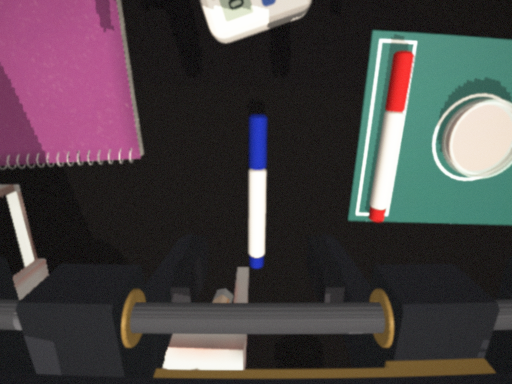

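View pics/k_top.png

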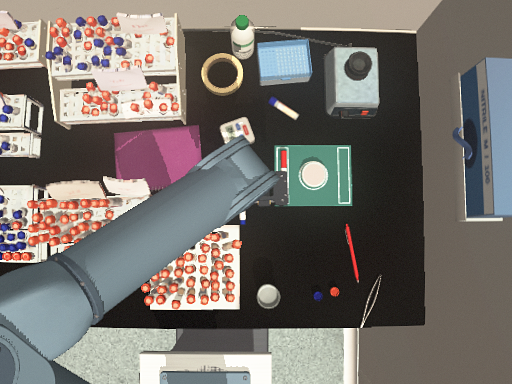

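```bash
python3 mk.py k_wrist 235 105 280 275 .007; python3 - <<'E'
from h import *
m,p,d=load('top','k_top'); 
for uv in ((240,160),(200,190),(170,220),(140,240),(100,270),(60,290),(230,215),(265,185)):
    c,r=ray(m,[uv]); print(uv,(c+r*d[uv[1],uv[0]])[0])
m,p,d=load('side','a_side')
grab('side','k_side')
E
```

```text
[ 248  115   19  154 2724] (array([ 0.5257, -0.0891]), array([ 14.9727, 132.1142]), np.float64(0.032365760831788215))
(240, 160) [ 0.5456 -0.0945  0.468 ]
(200, 190) [ 0.4958 -0.043   0.531 ]
(170, 220) [ 0.455  -0.0104  0.5722]
(140, 240) [0.4306 0.0194 0.6038]
(100, 270) [0.3982 0.0545 0.6427]
(60, 290) [0.3797 0.086  0.6766]
(230, 215) [ 0.4645 -0.0812  0.4925]
(265, 185) [ 0.5086 -0.1308  0.4721]
```

View pics/k_side.png

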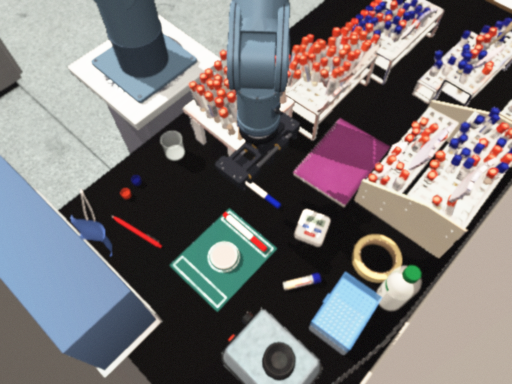

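```bash
python3 -m handwheel '-0.002 -0.002 0.08 0 0.6; -0.002 -0.002 0.15 0 0.6; -0.002 -0.002 0.18 0 0.6; -0.002 -0.002 0.191 0 0.6; -0.002 -0.002 0.191 0 0.6; -0.002 -0.002 0.191 0 0.6; -0.002 -0.002 0.191 0 0.1; -0.002 -0.002 0.191 0 0.1; -0.002 -0.002 0.191 0 0.1; -0.002 -0.002 0.191 0 0.1; -0.002 -0.002 0.191 0 0.1; -0.002 -0.002 0.191 0 0.1'; python3 plan.py .527 -.09 .09 -1.532
```

```text
time: 16.7
position: [0.5278, -0.0891, 0.0048]
ee_rot: [[0.038, -0.999, 0.0], [-0.999, -0.038, 0.0], [-0.0, -0.0, -1.0]]
force: [0.0, 0.1, 2.1]
grip_width: 0.0129
t 16.7 pos [ 0.5278 -0.0891  0.0048] phi -1.533 w 0.0129 F [0.0278 0.055  2.1159] q [-0.52  0.93  0.83  1.99 -1.07  0.74 -0.54]
0.0018 0.0017 -0.1704 -0.0004   dist 85 mm
```

```bash
python3 plan.py .582 -.338 .075 -1.564; python3 -m handwheel '0 0 -0.08 0 0.1; 0 0 -0.14 0 0.1; 0 0 -0.14 0 0.1; 0.1 -0.03 -0.14 0.02 0.1; 0.2 -0.06 -0.14 0.02 0.1; 0.3 -0.09 -0.14 0.02 0.1; 0.4 -0.12 -0.14 0.02 0.1; 0.499 -0.127 -0.14 0.02 0.1; 0.499 -0.127 -0.14 0.02 0.1; 0.499 -0.127 -0.14 0.02 0.1;0.499 -0.127 -0.14 0.02 0.1;0.499 -0.127 -0.14 0.02 0.1';python3 -c "
from h import *
for n in ('wrist','top'): grab(n,'l_'+n)";python3 plan.py .582 -.338 .007 -1.564
```

```text
t 16.7 pos [ 0.5278 -0.0891  0.0048] phi -1.533 w 0.0129 F [0.0278 0.055  2.1159] q [-0.52  0.93  0.83  1.99 -1.07  0.74 -0.54]
0.5016 -0.0894 -0.1404 0.0199   dist 264 mm
time: 17.9
position: [0.6012, -0.3334, 0.074]
ee_rot: [[0.009, -1.0, -0.0], [-1.0, -0.009, 0.002], [-0.002, 0.0, -1.0]]
force: [0.0, 1.0, 0.0]
grip_width: 0.0133
t 18.0 pos [ 0.6013 -0.3339  0.0745] phi -1.562 w 0.0128 F [-0.1573 -0.3118 -0.6021] q [-0.1   1.01  0.92  1.56 -0.9   1.04 -0.48]
0.0081 0.0387 0.1350 0.0013   dist 70 mm
```

View pics/l_wrist.png

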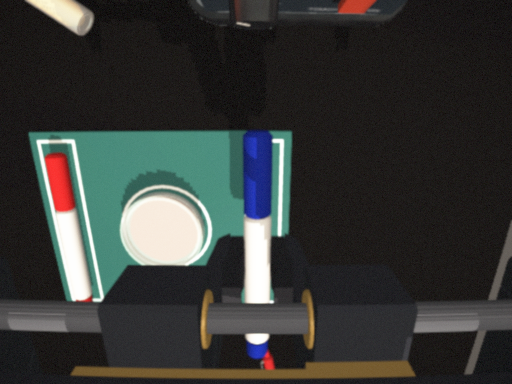

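View pics/l_top.png

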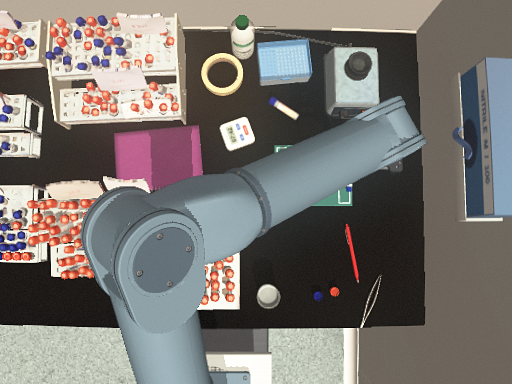

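```bash
python3 - <<'E'
from h import *
m,p,d=load('wrist','l_wrist'); print(onplane(m,[[258,130],[258,357]],.076))
hsv=cv2.cvtColor(p,cv2.COLOR_RGB2HSV); mk=(hsv[:,:,1]<70)&(hsv[:,:,2]>150)
print(onplane(m,[[290,131],[31,133],[284,139],[40,142]],.002))
m,p,d=load('top','l_top')
for uv in((418,130),(400,100),(395,165)):
    c,r=ray(m,[uv]); print(uv,(c+r*d[uv[1],uv[0]])[0])
E
```

```text
[[ 0.6661 -0.3331  0.076 ]
 [ 0.5316 -0.3344  0.076 ]]
[[ 0.657  -0.3556  0.002 ]
 [ 0.6549 -0.1704  0.002 ]
 [ 0.6514 -0.3516  0.002 ]
 [ 0.6484 -0.1759  0.002 ]]
(418, 130) [ 0.6971 -0.5317 -0.0006]
(400, 100) [ 0.6476 -0.3454  0.4362]
(395, 165) [ 0.5814 -0.4132  0.18  ]
```

```bash
python3 -m handwheel '0.009 0.035 0 0 0.1; 0.009 0.035 0.05 0 0.1; 0.009 0.035 0.1 0 0.1; 0.009 0.035 0.13 0 0.1; 0.009 0.035 0.134 0 0.1; 0.009 0.035 0.134 0 0.1; 0.009 0.035 0.134 0 0.1; 0.009 0.035 0.134 0 0.4; 0.009 0.035 0.134 0 0.4; 0.009 0.035 0.134 0 0.4; 0.009 0.035 0.134 0 0.4';python3 plan.py; python3 -m handwheel '0 0 -0.05 0 0.4; 0 0 -0.1 0 0.4;0 0 -0.16 0 0.4; 0 0 -0.16 0 0.4;0 0 -0.16 0 0.4';python3 -c "
from h import *
for n in ('wrist',): grab(n,'m_'+n)";python3 plan.py .681 -.08 .12 .354
```

```text
time: 19.1
position: [0.5833, -0.3406, 0.0079]
ee_rot: [[0.007, -1.0, 0.0], [-1.0, -0.007, -0.0], [0.0, -0.0, -1.0]]
force: [-0.9, -0.3, 0.6]
grip_width: 0.0352
t 19.1 pos [ 0.5833 -0.3406  0.0079] phi -1.564 w 0.0352 F [-0.8703 -0.3493  0.59  ] q [-0.06  1.08  0.85  1.6  -0.97  0.93 -0.41]
time: 19.6
position: [0.5835, -0.3407, 0.0882]
ee_rot: [[0.007, -1.0, 0.001], [-1.0, -0.007, -0.0], [0.0, -0.001, -1.0]]
force: [0.7, -0.3, -0.6]
grip_width: 0.0354
t 19.6 pos [ 0.5831 -0.3401  0.0872] phi -1.564 w 0.0354 F [-0.423  -0.1398 -0.8819] q [-0.1   0.98  0.93  1.6  -0.89  1.04 -0.46]
-0.5190 -0.1994 -0.0653 -1.2210   dist 280 mm
```

View pics/m_wrist.png

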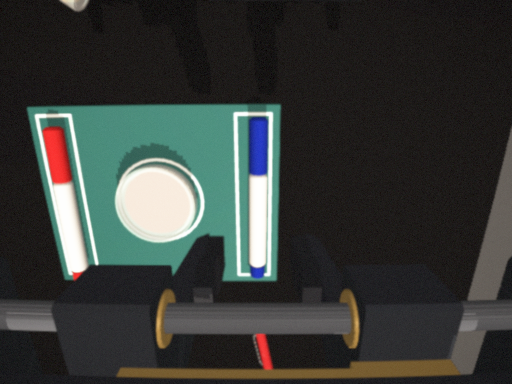

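```bash
python3 - <<'E'
from h import *
m,p,d=load('wrist','m_wrist')
print('outline R corners',onplane(m,[[235,114],[272,114],[239,275],[275,275]],.002).mean(0))
print('blue ends',onplane(m,[[258.5,118],[258,276]],.009))
print('red ends',onplane(m,[[53,127],[79,277]],.009))
print('mat L corners', onplane(m,[[38,115],[72,115]],.002))
E
```

```text
outline R corners [ 0.5819 -0.3392  0.002 ]
blue ends [[ 0.6475 -0.3411  0.009 ]
 [ 0.5176 -0.3417  0.009 ]]
red ends [[ 0.6411 -0.1907  0.009 ]
 [ 0.5143 -0.188   0.009 ]]
mat L corners [[ 0.6493 -0.176   0.002 ]
 [ 0.6491 -0.2024  0.002 ]]
```

```bash
python3 -m handwheel '-0.1 0 -0.065 0 1; -0.2 0 -0.065 -0.09 1; -0.3 0 -0.065 -0.18 1; -0.4 -0.05 -0.065 -0.27 1; -0.5 -0.1 -0.065 -0.36 1; -0.519 -0.199 -0.065 -0.45 1; -0.519 -0.199 -0.065 -0.9 1; -0.519 -0.199 -0.065 -0.9 1; -0.519 -0.199 -0.065 -0.9 1; -0.519 -0.199 -0.065 -0.9 1; -0.519 -0.199 -0.065 -0.9 1; -0.519 -0.199 -0.065 -0.9 1';python3 plan.py .681 -.08 .1 .354
```

```text
time: 20.85
position: [0.6802, -0.0803, 0.1189]
ee_rot: [[0.989, -0.149, -0.002], [-0.149, -0.989, 0.001], [-0.002, -0.001, -1.0]]
force: [-0.1, 1.1, -0.0]
grip_width: 0.088
t 20.9 pos [ 0.6802 -0.0803  0.1189] phi -0.150 w 0.0880 F [-0.0557  1.1166 -0.0453] q [-0.37  0.83  0.68  1.55 -0.59  0.98  0.34]
0.0016 -0.0008 0.0378 -0.3207   dist 19 mm
```

```bash
python3 -m handwheel '0 0 0 -0.32 1; 0 0 0 -0.32 1; 0 0 0 -0.32 1; 0 0 0 -0.32 1; 0 0 0 -0.32 1';python3 -c "
from h import *
for n in ('wrist',): grab(n,'n_'+n)";python3 plan.py .681 -.08 .1 .354
```

```text
time: 21.35
position: [0.6805, -0.0803, 0.1194]
ee_rot: [[0.939, 0.343, -0.001], [0.343, -0.939, 0.001], [-0.001, -0.001, -1.0]]
force: [0.1, -0.2, -0.5]
grip_width: 0.0881
t 21.4 pos [ 0.6805 -0.0803  0.1194] phi 0.349 w 0.0879 F [-0.0049 -0.7154 -0.6732] q [-0.3   0.8   0.56  1.54 -0.49  0.95  0.76]
0.0012 -0.0003 0.0388 -0.0035   dist 19 mm
```

View pics/n_wrist.png

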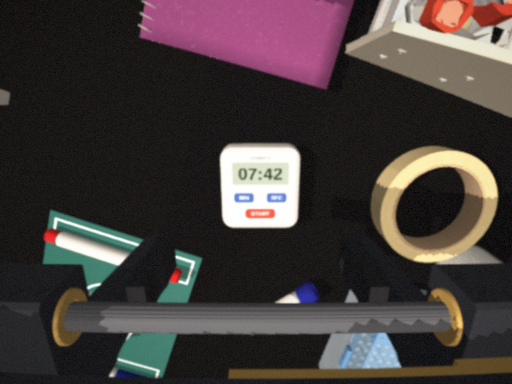

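```bash
python3 - <<'E'
from h import *
o=arm.get_obs(); R=np.array(o['ee_rot'])
m,p,d=load('wrist','n_wrist')
hsv=cv2.cvtColor(p,cv2.COLOR_RGB2HSV); mk=(p.max(2)>100); mk[:, :205]=0; mk[:,320:]=0; mk[:130]=0; mk[240:]=0
b=max(blobs(mk,50),key=lambda t:t[1][4]); P=onplane(m,pts(b[3]),.018); print(b[1],lohi(P)); P=onplane(m,pts(b[3]),.009); print(lohi(P))
c=lohi(onplane(m,pts(b[3]),.018))[0]
for uv in((372,204),(375,225),(395,250)):
    for z in(.0,.026):
        q=onplane(m,[uv],z)[0][:2]-c; print(uv,z,'jaw,tool-y',q@R[:2,0],q@R[:2,1])
E
```

```text
[ 219  143   82   85 6531] (array([ 0.6816, -0.0749]), array([66.3728, 73.6135]), np.float64(-1.2208569262689712))
(array([ 0.6826, -0.0775]), array([68.7968, 76.3018]), np.float64(-1.2208567598214026))
(372, 204) 0.0 jaw,tool-y 0.10385610544375118 0.021940788714253177
(372, 204) 0.026 jaw,tool-y 0.09342304670135801 0.012321731003963474
(375, 225) 0.0 jaw,tool-y 0.10926217265148623 0.04307006647200864
(375, 225) 0.026 jaw,tool-y 0.09829758749800989 0.03137357081213361
(395, 250) 0.0 jaw,tool-y 0.13239242662646178 0.06973933463982156
(395, 250) 0.026 jaw,tool-y 0.11915366684467743 0.05542070724337329
```

```bash
python3 plan.py .682 -.0775 .005 .35; python3 -m handwheel '0.005 -0.004 0.08 0 1; 0.005 -0.004 0.15 0 1; 0.005 -0.004 0.2 0 1; 0.005 -0.004 0.228 0 1; 0.005 -0.004 0.228 0 1; 0.005 -0.004 0.228 0 1; 0.005 -0.004 0.228 0 0.6; 0.005 -0.004 0.228 0 0.6; 0.005 -0.004 0.228 0 0.6; 0.005 -0.004 0.228 0 0.6; 0.005 -0.004 0.228 0 0.6; 0.005 -0.004 0.228 0 0.6'; python3 plan.py
```

```text
t 21.4 pos [ 0.6805 -0.0803  0.1194] phi 0.349 w 0.0879 F [-0.0049 -0.7154 -0.6732] q [-0.3   0.8   0.56  1.54 -0.49  0.95  0.76]
0.0050 -0.0041 0.2288 -0.0009   dist 114 mm
time: 22.6
position: [0.6832, -0.0778, 0.0072]
ee_rot: [[0.939, 0.345, 0.001], [0.345, -0.939, 0.0], [0.001, 0.0, -1.0]]
force: [-0.9, 0.5, 7.5]
grip_width: 0.0653
t 22.6 pos [ 0.6832 -0.0778  0.0072] phi 0.352 w 0.0653 F [-0.9139  0.4889  7.531 ] q [-0.26  0.94  0.48  1.55 -0.56  0.78  0.81]
```

```bash
python3 -m handwheel '0 0 0 0 0.6; 0 0 0 0 0.6; 0 0 -0.05 0 0.6; 0 0 -0.1 0 0.6; 0 0 -0.16 0 0.6; 0 0 -0.16 0 0.6; 0 0 -0.16 0 0.6;0 0 -0.16 0 0.6';python3 -c "
from h import *
for n in ('wrist',): grab(n,'o_'+n)";python3 plan.py .582 -.2645 .09 0
```

```text
time: 23.4
position: [0.6816, -0.0773, 0.0848]
ee_rot: [[0.939, 0.345, -0.002], [0.345, -0.939, 0.001], [-0.002, -0.001, -1.0]]
force: [-0.0, -0.3, -0.5]
grip_width: 0.0656
t 23.4 pos [ 0.6816 -0.0773  0.0846] phi 0.352 w 0.0657 F [-1.9338  0.315  -0.6569] q [-0.29  0.84  0.54  1.55 -0.51  0.9   0.78]
-0.3161 0.2826 -0.0104 0.2243   dist 212 mm
```

View pics/o_wrist.png

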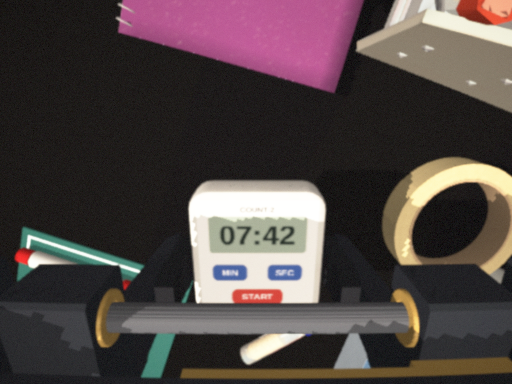

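```bash
python3 - <<'E'
from h import *
m,p,d=load('wrist','o_wrist'); o=arm.get_obs(); R=np.array(o['ee_rot']); t=np.array(o['position'])
for uv in((225,182),(258,182),(290,182),(258,189),(190,215),(326,215)):
    q=onplane(m,[uv],.097)[0]-t; D=d[uv[1]+3,uv[0]]; c,r=ray(m,[(uv[0],uv[1]+3)]); w=(c+r*D)[0]
    print(uv,'jaw,ty',q@R[:,0],q@R[:,1],'depth pt',w, (w-t)@R)
for v in (195,220,250,280): 
    c,r=ray(m,[(258,v)]); print(v,((c+r*d[v,258])[0]-t)@R)
E
```

```text
(225, 182) jaw,ty -0.013607953959254692 -0.04197831135240932 depth pt [ 0.6548 -0.0475  0.0861] [-0.0148 -0.0373 -0.0013]
(258, 182) jaw,ty 0.0012440875995679982 -0.04197933533895258 depth pt [ 0.6699 -0.0419  0.0861] [ 0.0013 -0.0373 -0.0014]
(290, 182) jaw,ty 0.015645071653641228 -0.041984806611348645 depth pt [ 0.6849 -0.0369  0.0845] [ 0.0171 -0.0368  0.0002]
(258, 189) jaw,ty 0.0012472692755212639 -0.038677737186647805 depth pt [ 0.6702 -0.0427  0.0945] [ 0.0013 -0.0364 -0.0098]
(190, 215) jaw,ty -0.030502939568304507 -0.025939792078095898 depth pt [ 0.6442 -0.0667  0.0934] [-0.0315 -0.0229 -0.0086]
(326, 215) jaw,ty 0.03301961159846344 -0.025956497632968593 depth pt [ 0.7407 -0.0735 -0.0005] [0.057  0.0169 0.085 ]
195 [ 0.0013 -0.0348 -0.0095]
220 [ 0.0013 -0.0223 -0.0097]
250 [ 0.0013 -0.0068 -0.0109]
280 [ 0.0013  0.0109 -0.01  ]
```

```bash
python3 -m handwheel '-0.07 0.06 -0.01 0.09 0.6; -0.14 0.12 -0.01 0.18 0.6; -0.21 0.18 -0.01 0.224 0.6; -0.28 0.24 -0.01 0.224 0.6; -0.316 0.282 -0.01 0.224 0.6; -0.316 0.282 -0.01 0.224 0.6; -0.316 0.282 -0.01 0.224 0.6; -0.316 0.282 -0.01 0.224 0.6';python3 -c "
from h import *
for n in ('wrist','top','side'): grab(n,'q_'+n)";python3 plan.py .582 -.264 .026 0
```

```text
time: 24.25
position: [0.5835, -0.2627, 0.0904]
ee_rot: [[1.0, 0.002, -0.001], [0.002, -1.0, 0.001], [-0.001, -0.001, -1.0]]
force: [0.4, 1.1, -0.7]
grip_width: 0.0655
t 24.4 pos [ 0.5836 -0.263   0.0908] phi 0.003 w 0.0658 F [-0.2625 -0.2797 -0.9015] q [-0.06  0.79  0.61  1.69 -0.57  0.85  0.81]
-0.0033 0.0022 0.1296 0.0017   dist 65 mm
```

View pics/q_wrist.png

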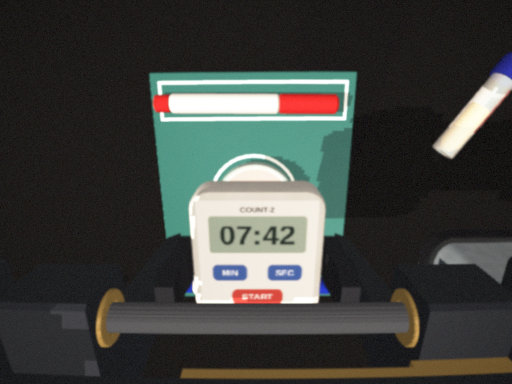

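```bash
python3 -m handwheel '-0.003 0.002 0.06 0 0.6; -0.003 0.002 0.1 0 0.6; -0.003 0.002 0.12 0 0.6; -0.003 0.002 0.127 0 0.6; -0.003 0.002 0.13 0 0.6; -0.003 0.002 0.13 0 0.6; -0.003 0.002 0.13 0 0.6'; python3 plan.py .582 -.264 .024 0
```

```text
time: 25.1
position: [0.5821, -0.2658, 0.0271]
ee_rot: [[1.0, 0.0, 0.001], [0.0, -1.0, -0.001], [0.001, 0.001, -1.0]]
force: [-0.3, 0.0, -1.5]
grip_width: 0.0657
t 25.1 pos [ 0.5821 -0.2658  0.0271] phi 0.000 w 0.0657 F [-0.2733  0.0014 -1.5439] q [-0.01  0.87  0.55  1.7  -0.63  0.75  0.85]
-0.0003 -0.0037 0.0063 0.0003   dist 4 mm
```

```bash
python3 -m handwheel '0 -0.002 0.003 0 0.6; 0 -0.002 0.003 0 0.6; 0 -0.002 0.003 0 0.6'; python3 -m handwheel '0 0 0.002 0 0.6; 0 0 0.002 0 0.6; 0 0 0.002 0 0.6'
```

```text
time: 25.4
position: [0.5816, -0.2645, 0.0249]
ee_rot: [[1.0, 0.0, 0.0], [0.0, -1.0, 0.0], [0.0, -0.0, -1.0]]
force: [0.2, 0.2, -0.7]
grip_width: 0.0655
time: 25.7
position: [0.5816, -0.2646, 0.0242]
ee_rot: [[1.0, 0.0, 0.0], [0.0, -1.0, 0.0], [0.0, -0.0, -1.0]]
force: [-1.6, 1.8, 6.1]
grip_width: 0.0655
```

```bash
python3 -m handwheel '0 0 0 0 1; 0 0 0 0 1; 0 0 0 0 1; 0 0 0 0 1; 0 0 -0.05 0 1; 0 0 -0.1 0 1; 0 0 -0.16 0 1; 0 0 -0.16 0 1;0 0 -0.16 0 1';python3 -c "
from h import *
for n in ('wrist',): grab(n,'r_'+n)";python3 plan.py .392 -.357 .09 0
```

```text
time: 26.6
position: [0.5818, -0.2645, 0.1041]
ee_rot: [[1.0, 0.001, 0.001], [0.001, -1.0, -0.0], [0.001, 0.0, -1.0]]
force: [0.3, 0.0, -0.5]
grip_width: 0.0882
t 26.6 pos [ 0.5812 -0.2642  0.1032] phi 0.001 w 0.0882 F [ 0.4104 -0.0579 -0.4498] q [-0.06  0.77  0.63  1.69 -0.56  0.87  0.8 ]
-0.3785 0.1855 0.0264 0.0003   dist 211 mm
```

View pics/r_wrist.png

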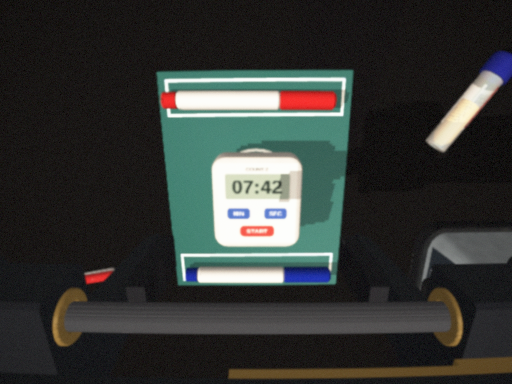

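The timer sits on the dish at about (256,199), with a marker in each outline. Next I need the pen's pose and the rear rack's right edge.

```bash
python3 - <<'E'
from h import *
for cam in('top','side'):
    m,p,d=load(cam,'a_'+cam); v,u=np.mgrid[0:384,0:512]
    c,r=ray(m,np.c_[u.ravel(),v.ravel()].astype(float)); W=c+r*d.ravel()[:,None]; W=W[d.ravel()>0]
    for x in(.70,.71,.72,.73,.75):
        s=W[(abs(W[:,0]-x)<.006)&(W[:,1]>-.03)&(W[:,1]<.2)]
        print(cam,x,[ '%.3f'%np.sort(s[s[:,2]>h][:,1])[1] if (s[:,2]>h).sum()>3 else '-' for h in(.03,.06,.09,.11,.13)])
E
python3 plan.py .343 -.3675 .09 -1.38
```

```text
top 0.7 ['0.165', '0.165', '-', '-', '-']
top 0.71 ['0.047', '0.047', '0.048', '0.064', '-']
top 0.72 ['0.047', '0.048', '0.048', '0.051', '-']
top 0.73 ['0.048', '0.048', '0.048', '0.053', '-']
top 0.75 ['0.048', '0.049', '0.049', '0.051', '-']
side 0.7 ['0.169', '0.169', '-', '-', '-']
side 0.71 ['0.043', '0.043', '0.045', '0.054', '-']
side 0.72 ['0.043', '0.043', '0.044', '0.048', '-']
side 0.73 ['0.044', '0.044', '0.045', '0.051', '-']
side 0.75 ['0.045', '0.045', '0.045', '0.046', '-']
t 26.6 pos [ 0.5812 -0.2642  0.1032] phi 0.001 w 0.0882 F [ 0.4104 -0.0579 -0.4498] q [-0.06  0.77  0.63  1.69 -0.56  0.87  0.8 ]
-0.4765 0.2064 0.0265 0.8789   dist 260 mm
```

```bash
python3 -m handwheel '-0.1 0.04 0 0.09 0.5; -0.2 0.08 0 0.18 0.5; -0.3 0.12 0 0.27 0.5; -0.4 0.16 0 0.36 0.5; -0.476 0.206 0 0.45 0.5; -0.476 0.206 0 0.879 0.5; -0.476 0.206 0 0.879 0.5; -0.476 0.206 0 0.879 0.5; -0.476 0.206 0 0.879 0.5; -0.476 0.206 0 0.879 0.5; -0.476 0.206 0 0.879 0.5; -0.476 0.206 0 0.879 0.5';python3 -c "
from h import *
for n in ('wrist','top'): grab(n,'s_'+n)";python3 plan.py .343 -.3675 .004 -1.38
```

```text
time: 27.85
position: [0.3431, -0.3673, 0.103]
ee_rot: [[0.192, -0.981, -0.001], [-0.981, -0.192, 0.001], [-0.001, 0.001, -1.0]]
force: [-0.3, -0.3, 0.2]
grip_width: 0.0443
t 27.9 pos [ 0.3433 -0.3675  0.1034] phi -1.379 w 0.0441 F [ 0.6584 -0.3145  0.1568] q [ 0.02  0.73  0.97  2.06 -0.85  0.82  0.12]
0.0000 0.0006 0.1988 0.0008   dist 99 mm
```

View pics/s_wrist.png

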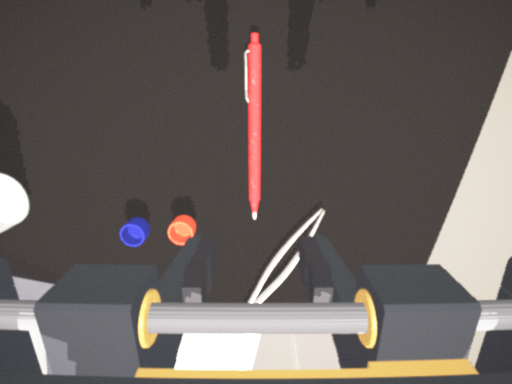

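View pics/s_top.png

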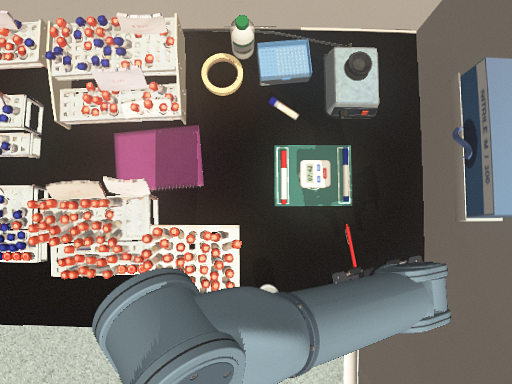

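```bash
python3 - <<'E'
from h import *
m,p,d=load('wrist','s_wrist'); o=arm.get_obs(); R=np.array(o['ee_rot']); t=np.array(o['position'])
for n,uv in(('pen far',(254.5,33)),('pen tip',(254.5,219)),('taper start',(254,204)),('strap',(322,210)),('strap',(301,245)),('strap',(280,280)),('strap',(250,300)),('redcap',(195,232)),('redcap',(182,245))):
    P=onplane(m,[uv],.0045)[0]; print(n,P,((P-t)@R)[:2])
E
```

```text
pen far [ 0.4629 -0.342   0.0045] [-0.0022 -0.1223]
pen tip [ 0.3207 -0.3694  0.0045] [-0.0024  0.0225]
taper start [ 0.3341 -0.3664  0.0045] [-0.0028  0.0088]
strap [ 0.3399 -0.4242  0.0045] [0.055  0.0142]
strap [ 0.3041 -0.4144  0.0045] [0.0387 0.0474]
strap [ 0.2653 -0.404   0.0045] [0.021  0.0835]
strap [ 0.2382 -0.3809  0.0045] [-0.0068  0.1057]
redcap [ 0.2987 -0.3208  0.0045] [-0.0543  0.0349]
redcap [ 0.2838 -0.311   0.0045] [-0.0667  0.0476]
```

```bash
python3 -m handwheel '-0.004 -0.008 0.08 0 0.5; -0.004 -0.008 0.15 0 0.5; -0.004 -0.008 0.185 0 0.5; -0.004 -0.008 0.199 0 0.5; -0.004 -0.008 0.199 0 0.5; -0.004 -0.008 0.199 0 0.5; -0.004 -0.008 0.199 0 0.08; -0.004 -0.008 0.199 0 0.08; -0.004 -0.008 0.199 0 0.08; -0.004 -0.008 0.199 0 0.08; -0.004 -0.008 0.199 0 0.08; -0.004 -0.008 0.199 0 0.08'; python3 plan.py; python3 -m handwheel '0 0 0 0 0; 0 0 -0.05 0 0; 0 0 -0.1 0 0; 0 0 -0.2 0 0; 0 0 -0.25 0 0;  0 0 -0.25 0 0; 0 0 -0.25 0 0'; python3 -c "
from h import *
for n in ('wrist',): grab(n,'t_'+n)";python3 plan.py .50 -.28 .14 -.6 .622 -.003 .1 .09
```

```text
time: 29.15
position: [0.3472, -0.365, 0.0044]
ee_rot: [[0.189, -0.982, 0.0], [-0.982, -0.189, -0.0], [0.0, -0.0, -1.0]]
force: [0.3, 1.3, 2.2]
grip_width: 0.0074
t 29.1 pos [ 0.3472 -0.365   0.0044] phi -1.380 w 0.0074 F [0.2624 1.2641 2.2341] q [ 0.15  0.87  0.76  2.07 -1.04  0.66  0.26]
time: 29.85
position: [0.3473, -0.3646, 0.129]
ee_rot: [[0.19, -0.982, 0.001], [-0.982, -0.19, 0.0], [-0.0, -0.001, -1.0]]
force: [-0.0, 0.8, -0.7]
grip_width: 0.0068
t 29.9 pos [ 0.3469 -0.3642  0.1284] phi -1.380 w 0.0065 F [ 0.3487  0.6214 -2.1885] q [-0.02  0.69  1.01  2.05 -0.8   0.86  0.08]
-0.1074 -0.3325 -0.0232 -0.4966   dist 175 mm
-0.6050 -0.6772 0.0572 -0.9358   dist 455 mm
```

View pics/t_wrist.png

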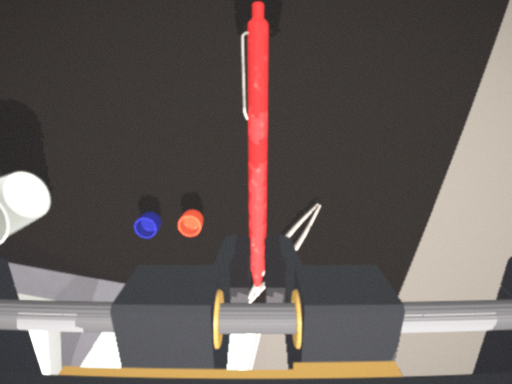

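```bash
python3 - <<'E'
from h import *
m,p,d=load('wrist','t_wrist'); o=arm.get_obs(); R=np.array(o['ee_rot']); t=np.array(o['position'])
for v in(12,40,80,120,160,200,240):
    c,r=ray(m,[(258,v)]); P=(c+r*d[v,258])[0]; print(v,P,(P-t)@R)
E
```

```text
12 [ 0.4592 -0.3434  0.1301] [ 0.0008 -0.1142 -0.0018]
40 [ 0.4481 -0.3455  0.133 ] [ 0.0008 -0.1029 -0.0047]
80 [ 0.4324 -0.3486  0.1322] [ 0.0008 -0.0869 -0.0039]
120 [ 0.4156 -0.3519  0.1317] [ 0.0009 -0.0697 -0.0034]
160 [ 0.3976 -0.3553  0.1324] [ 0.0009 -0.0514 -0.0041]
200 [ 0.3784 -0.3591  0.1334] [ 0.0009 -0.0319 -0.005 ]
240 [ 0.3564 -0.3633  0.1317] [ 0.0009 -0.0095 -0.0033]
```

```bash
python3 plan.py .57 -.25 .13 -.6; python3 -m handwheel '-0.02 -0.08 0 -0.08 0; -0.04 -0.16 0 -0.16 0; -0.06 -0.24 0 -0.24 0; -0.08 -0.33 0 -0.32 0; -0.11 -0.42 0 -0.4 0; -0.139 -0.481 0 -0.48 0; -0.139 -0.481 0 -0.5 0; -0.139 -0.481 0 -0.5 0;-0.139 -0.481 0 -0.5 0'; python3 plan.py .631 -.011 .1 .09
```

```text
t 29.9 pos [ 0.3469 -0.3642  0.1284] phi -1.380 w 0.0065 F [ 0.3487  0.6214 -2.1885] q [-0.02  0.69  1.01  2.05 -0.8   0.86  0.08]
-0.1397 -0.4813 -0.0032 -0.4966   dist 251 mm
time: 30.8
position: [0.5682, -0.2523, 0.1283]
ee_rot: [[0.826, -0.564, -0.002], [-0.564, -0.826, 0.0], [-0.002, 0.001, -1.0]]
force: [0.0, -0.5, -1.0]
grip_width: 0.0068
t 30.8 pos [ 0.5682 -0.2523  0.1283] phi -0.599 w 0.0068 F [ 0.0368 -0.5454 -0.9627] q [-0.19  0.77  0.8   1.73 -0.67  0.94  0.29]
-0.1681 -0.4695 0.0564 -0.4385   dist 251 mm
```

```bash
python3 -m handwheel '-0.02 -0.07 0 -0.08 0; -0.05 -0.14 0 -0.16 0; -0.08 -0.21 0 -0.24 0; -0.1 -0.28 0 -0.32 0; -0.13 -0.36 0 -0.4 0; -0.15 -0.43 0 -0.438 0; -0.168 -0.47 0 -0.438 0; -0.168 -0.47 0.056 -0.438 0; -0.168 -0.47 0.056 -0.438 0; -0.168 -0.47 0.056 -0.438 0'; python3 -c "
from h import *
for n in ('wrist','top','side'): grab(n,'u_'+n)"; python3 plan.py .631 -.011 .019 .09
```

```text
time: 31.8
position: [0.6311, -0.0116, 0.101]
ee_rot: [[0.996, 0.089, -0.002], [0.089, -0.996, -0.001], [-0.002, 0.001, -1.0]]
force: [-0.9, -0.7, 0.2]
grip_width: 0.0069
t 31.9 pos [ 0.6325 -0.0111  0.1023] phi 0.091 w 0.0071 F [ 0.4538  0.5394 -0.5641] q [-0.48  0.76  0.62  1.71 -0.56  0.86  0.49]
-0.0032 -0.0006 0.1666 0.0004   dist 83 mm
```

View pics/u_wrist.png

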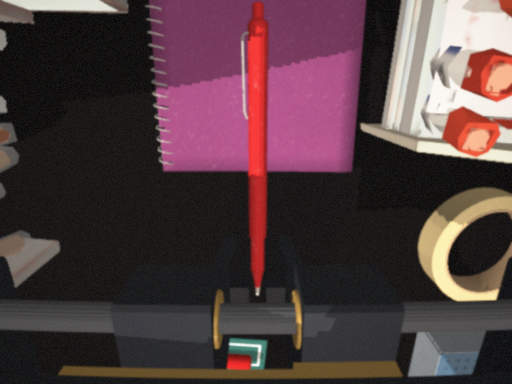

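View pics/u_side.png

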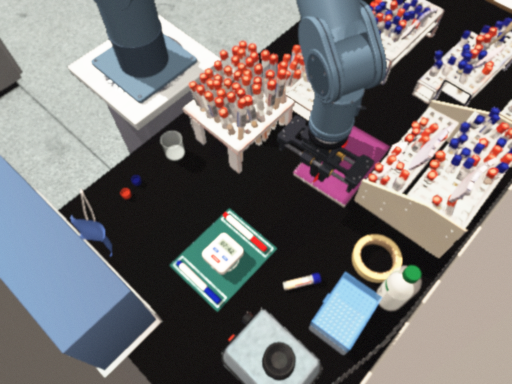

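View pics/u_top.png

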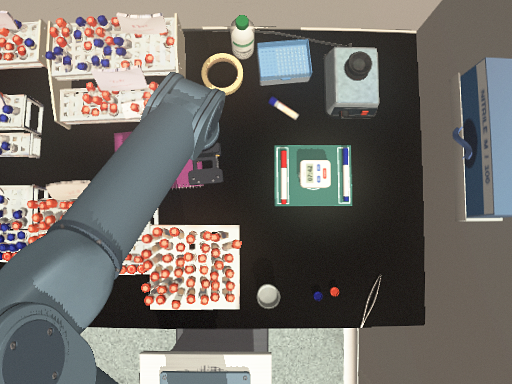

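```bash
python3 - <<'E'
from h import *
m,p,d=load('wrist','u_wrist'); o=arm.get_obs(); R=np.array(o['ee_rot']); t=np.array(o['position'])
Q=onplane(m,[[163,171],[354,171]],.014); mid=Q.mean(0); v=Q[1]-Q[0]; print(Q,np.linalg.norm(v)); n=np.array([-v[1],v[0],0])/np.linalg.norm(v); C=mid+n*.105; print('book centre',C,'heading of long axis',np.arctan2(n[1],n[0]))
print('rel tool',((C-t)@R)[:2])
E
```

```text
[[0.5567 0.004  0.014 ]
 [0.7051 0.0173 0.014 ]] 0.14892345727687842
book centre [0.6215 0.1152 0.014 ] heading of long axis 1.6606471811754124
rel tool [ 0.0003 -0.1269]
```

```bash
python3 -m handwheel '-0.003 0 0.06 0 0; -0.003 0 0.11 0 0; -0.003 0 0.14 0 0; -0.003 0 0.155 0 0; -0.003 0 0.16 0 0; -0.003 0 0.16 0 0; -0.003 0 0.16 0 0'; python3 plan.py .631 -.011 .019 .09
```

```text
time: 32.65
position: [0.6315, -0.0098, 0.0223]
ee_rot: [[0.996, 0.093, 0.002], [0.093, -0.996, -0.0], [0.002, 0.0, -1.0]]
force: [1.4, 0.6, -0.8]
grip_width: 0.0072
t 32.6 pos [ 0.6315 -0.0098  0.0223] phi 0.093 w 0.0072 F [ 1.4113  0.5679 -0.7961] q [-0.43  0.87  0.55  1.72 -0.64  0.73  0.54]
-0.0013 0.0023 0.0065 0.0019   dist 4 mm
```

```bash
python3 -m handwheel '-0.001 0.002 0.006 0 0; -0.001 0.002 0.006 0 0; -0.001 0.002 0.006 0 0'; python3 -m handwheel '0 0 0 0 0.3; 0 0 0 0 0.3; 0 0 0 0 0.3; 0 0 0 0 0.3; 0 0 -0.05 0 0.3; 0 0 -0.1 0 0.3; 0 0 -0.2 0 0.3; 0 0 -0.2 0 0.3; 0 0 -0.2 0 0.3';  python3 -c "
from h import *
for n in ('wrist',): grab(n,'v_'+n)"; python3 plan.py .631 -.011 .12 1.66
```

```text
time: 32.95
position: [0.6304, -0.0107, 0.0184]
ee_rot: [[0.996, 0.093, 0.0], [0.093, -0.996, -0.0], [0.0, 0.0, -1.0]]
force: [-0.7, 0.0, 0.2]
grip_width: 0.0067
time: 33.85
position: [0.6311, -0.0105, 0.1193]
ee_rot: [[0.996, 0.093, 0.002], [0.093, -0.996, 0.0], [0.002, -0.0, -1.0]]
force: [-0.4, 1.4, -0.5]
grip_width: 0.0267
t 33.9 pos [ 0.63   -0.0103  0.1179] phi 0.093 w 0.0265 F [ 0.0942  0.0708 -0.293 ] q [-0.49  0.74  0.64  1.71 -0.55  0.88  0.48]
0.0018 0.0015 -0.0042 -0.9974   dist 2 mm
```

View pics/v_wrist.png

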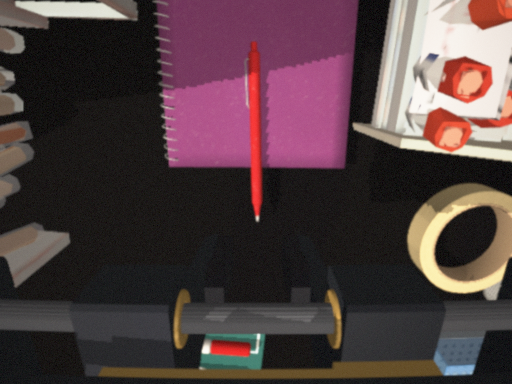

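```bash
cat > penb.py <<'E'
import sys; from h import *
cam,name=sys.argv[1:3]; C=np.array([.6203,.1125]); a=1.6606; e=np.array([np.cos(a),np.sin(a)]); n=np.array([e[1],-e[0]])
m,p,d=load(cam,name); 
for uv in eval(sys.argv[3]):
    P=onplane(m,[uv],.0185)[0][:2]; print(uv,P,'along %.4f toward rear(+x) %.4f'%((P-C)@e,(P-C)@n))
E
python3 penb.py wrist v_wrist '[(253.5,42),(257.5,221)]'; python3 - <<'E'
from h import *
o=arm.get_obs(); R=np.array(o['ee_rot']); t=np.array(o['position'])
m,p,d=load('wrist','v_wrist'); Q=onplane(m,[[170,167],[346,167]],.014); mid=Q.mean(0); v=Q[1]-Q[0]; n=np.array([-v[1],v[0],0])/np.linalg.norm(v); C=mid+n*.105; print('book centre',C,np.arctan2(n[1],n[0]))
E
```

```text
(253.5, 42) [0.6188 0.1048] along -0.0075 toward rear(+x) -0.0022
(257.5, 221) [ 0.635  -0.0362] along -0.1495 toward rear(+x) 0.0013
book centre [0.6214 0.1152 0.014 ] 1.6631523125455308
```

```bash
python3 plan.py .6365 -.08 .05 1.661 ; python3 -m handwheel '0 0.08 0 -0.09 0; 0 0.14 0 -0.18 0; 0 0.14 0 -0.997 0; 0 0.14 0 -0.997 0; 0 0.14 0 -0.997 0; 0 0.14 0 -0.997 0; 0 0.14 0 -0.997 0; 0 0.14 0 -0.997 0; 0 0.14 0 -0.997 0; 0 0.14 0 -0.997 0; 0 0.14 0.1 -0.997 0; 0 0.14 0.1 -0.997 0'; python3 plan.py .6368 -.08 .0165 1.661
```

```text
t 33.9 pos [ 0.63   -0.0103  0.1179] phi 0.093 w 0.0265 F [ 0.0942  0.0708 -0.293 ] q [-0.49  0.74  0.64  1.71 -0.55  0.88  0.48]
-0.0001 0.1400 0.1358 -0.9980   dist 97 mm
time: 35.1
position: [0.6312, -0.0793, 0.0614]
ee_rot: [[-0.089, 0.996, -0.013], [0.996, 0.089, 0.002], [0.003, -0.012, -1.0]]
force: [-1.8, -0.4, -0.7]
grip_width: 0.0007
t 35.1 pos [ 0.6312 -0.0793  0.0614] phi 1.660 w 0.0007 F [-1.7885 -0.3984 -0.7135] q [-0.1   0.75  0.22  1.68 -0.22  0.75  1.89]
-0.0028 0.0122 0.0896 -0.0006   dist 45 mm
```

```bash
python3 -m handwheel '0 0 0 0 0; 0 0 0 0 0'; python3 plan.py .6368 -.08 .0165 1.661 .6258 .01 .0165 1.661
```

```text
time: 35.3
position: [0.6375, -0.0805, 0.0692]
ee_rot: [[-0.087, 0.996, 0.001], [0.996, 0.087, -0.0], [-0.0, 0.001, -1.0]]
force: [0.8, -0.2, -0.2]
grip_width: 0.0002
t 35.3 pos [ 0.6375 -0.0805  0.0692] phi 1.657 w 0.0002 F [ 0.8455 -0.1888 -0.185 ] q [-0.1   0.74  0.22  1.67 -0.22  0.75  1.89]
0.0012 -0.0013 0.1055 -0.0023   dist 53 mm
0.1824 -0.0077 0.1054 -0.0023   dist 105 mm
```

```bash
python3 -m handwheel '0.001 -0.002 0.06 -0.002 0; 0.001 -0.002 0.09 -0.002 0; 0.001 -0.002 0.105 -0.002 0; 0.001 -0.002 0.105 -0.002 0; 0.001 -0.002 0.105 -0.002 0';python3 -c "
from h import *
for n in ('wrist',): grab(n,'w_'+n)"; python3 plan.py .6258 .01 .0165 1.661
```

```text
time: 35.8
position: [0.6364, -0.0801, 0.0166]
ee_rot: [[-0.091, 0.996, 0.001], [0.996, 0.091, -0.0], [-0.0, 0.001, -1.0]]
force: [-0.0, 0.3, 0.4]
grip_width: 0.0003
t 35.9 pos [ 0.6366 -0.0801  0.0168] phi 1.662 w 0.0007 F [-0.6343 -0.3192  0.1173] q [-0.08  0.82  0.2   1.68 -0.24  0.66  1.9 ]
0.1815 -0.0051 0.0005 0.0006   dist 91 mm
```

View pics/w_wrist.png

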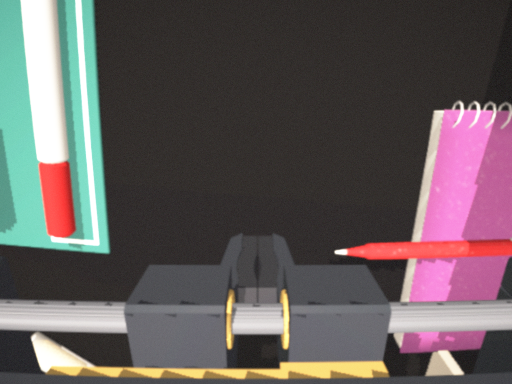

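```bash
python3 - <<'E'
from h import *
m,p,d=load('wrist','w_wrist'); o=arm.get_obs(); R=np.array(o['ee_rot']); t=np.array(o['position'])
for w in([0,0,0],[.0175,0,0],[.0175,-.009,0],[.0175,.009,0],[.0175,0,-.006]): print(w,proj(m,t+R@np.array(w)))
for uv in((336,252),(440,249),(511,247)): print(uv,((onplane(m,[uv],.0185)[0]-t)@R))
E
```

```text
[0, 0, 0] [[256.8939 250.9349]]
[0.0175, 0, 0] [[289.917  250.9069]]
[0.0175, -0.009, 0] [[290.5174 235.5514]]
[0.0175, 0.009, 0] [[289.331  265.7056]]
[0.0175, 0, -0.006] [[291.0964 256.6802]]
(336, 252) [ 0.0416 -0.0002 -0.0017]
(440, 249) [ 0.0973 -0.0016 -0.0017]
(511, 247) [ 0.137  -0.0022 -0.0018]
```

```bash
python3 -m handwheel '0.02 0 0 0 0; 0.04 0 0 0 0; 0.055 0 0 0 0; 0.07 0 0 0 0; 0.085 0 0 0 0; 0.1 0 0 0 0; 0.115 0 0 0 0; 0.13 0 0 0 0; 0.14 0 0 0 0; 0.14 0 0 0 0; 0.14 0 0 0 0';python3 -c "
from h import *
for n in ('wrist',): grab(n,'x_'+n)"; python3 plan.py
```

```text
time: 36.95
position: [0.6294, -0.0104, 0.0157]
ee_rot: [[-0.091, 0.996, -0.0], [0.996, 0.091, -0.0], [-0.0, -0.0, -1.0]]
force: [0.1, 0.6, -0.5]
grip_width: 0.0005
t 37.0 pos [ 0.6294 -0.0107  0.0157] phi 1.662 w 0.0002 F [-0.7097  0.6294 -0.2601] q [-0.2   0.81  0.21  1.71 -0.25  0.65  1.81]
```

View pics/x_wrist.png

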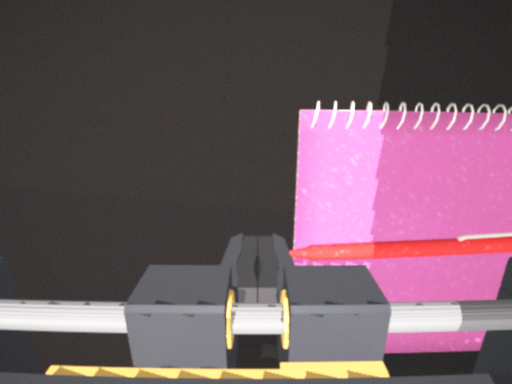

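```bash
python3 - <<'E'
from h import *
m,p,d=load('wrist','x_wrist'); o=arm.get_obs(); R=np.array(o['ee_rot']); t=np.array(o['position'])
for uv in((290,254),(400,250),(511,244.5)): print(uv,((onplane(m,[uv],.0185)[0]-t)@R))
E=[[297,112],[293,240]]
E
python3 - <<'E'
from h import *
m,p,d=load('wrist','x_wrist'); o=arm.get_obs(); R=np.array(o['ee_rot']); t=np.array(o['position'])
hsv=cv2.cvtColor(p,cv2.COLOR_RGB2HSV); H,S,V=cv2.split(hsv); mk=(H>140)&(H<165)&(S>80)&(V>60)
for v in(130,160,200,230): 
    u=np.nonzero(mk[v])[0].min(); print(v,u,(onplane(m,[(u,v)],.014)[0]-t)@R)
for u in(340,380,420):
    q=np.nonzero(mk[:,u])[0]; print(u,[((onplane(m,[(u,v)],.014)[0]-t)@R)[:2] for v in(q.min(),q.max())])
E
```

```text
(290, 254) [ 0.0176  0.0006 -0.0028]
(400, 250) [ 0.0754 -0.0015 -0.0028]
(511, 244.5) [ 0.136  -0.004  -0.0028]
130 301 [ 0.0211 -0.0628  0.0017]
160 299 [ 0.0207 -0.0484  0.0017]
200 296 [ 0.0201 -0.0278  0.0017]
230 295 [ 0.0202 -0.0111  0.0017]
340 [array([ 0.0396, -0.0624]), array([0.0458, 0.0101])]
380 [array([ 0.058 , -0.0691]), array([0.07  , 0.0252])]
420 [array([ 0.0776, -0.0665]), array([0.1021, 0.0731])]
```

```bash
python3 -m handwheel '0.01 0 -0.002 0 0; 0.02 0 -0.002 0 0; 0.03 0 -0.002 0 0; 0.04 0 -0.002 0 0; 0.05 0 -0.002 0 0; 0.06 0 -0.002 0 0; 0.07 0 -0.002 0 0; 0.07 0 -0.002 0 0; 0.07 0 -0.002 0 0';python3 -c "
from h import *
for n in ('wrist','top','side'): grab(n,'y_'+n)"; python3 plan.py
```

```text
time: 37.9
position: [0.6261, 0.0249, 0.0167]
ee_rot: [[-0.092, 0.996, -0.0], [0.996, 0.092, 0.0], [0.0, -0.0, -1.0]]
force: [0.1, 0.0, 0.5]
grip_width: 0.0004
t 38.0 pos [0.6262 0.0243 0.0167] phi 1.662 w 0.0007 F [ 0.4378  0.4242 -0.5631] q [-0.26  0.8   0.21  1.72 -0.25  0.64  1.75]
```

View pics/y_wrist.png

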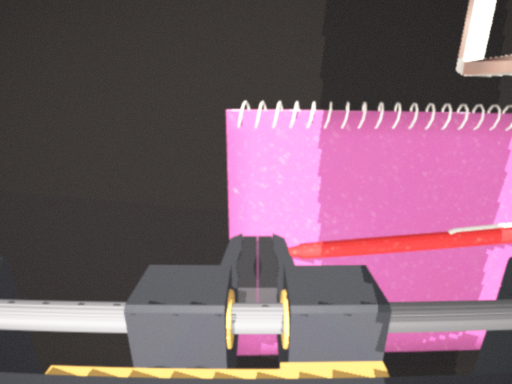

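View pics/y_top.png

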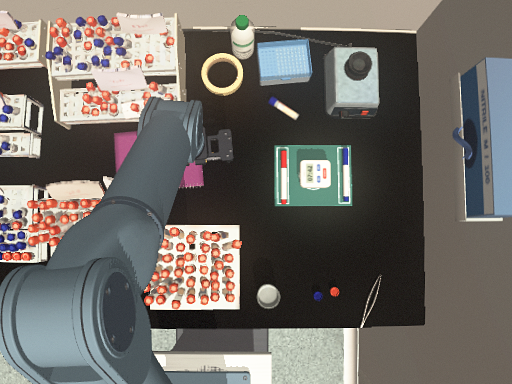

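```bash
python3 -m handwheel '-0.04 0 0 0 0; -0.1 0 0 0 0; -0.15 0 -0.05 0 0; -0.2 0 -0.12 0 0; -0.25 0 -0.2 0 0; -0.3 0 -0.28 0 0; -0.35 0 -0.36 0 0; -0.4 0 -0.4 0 0;-0.4 0 -0.4 0 0;-0.4 0 -0.4 0 0'; python3 plan.py .42 -.2 .22 1.6
```

```text
time: 39.05
position: [0.6441, -0.1747, 0.2164]
ee_rot: [[-0.09, 0.996, -0.0], [0.996, 0.09, 0.0], [0.0, -0.0, -1.0]]
force: [-0.4, 0.2, -0.9]
grip_width: 0.0002
t 39.0 pos [ 0.6441 -0.1747  0.2164] phi 1.661 w 0.0002 F [-0.4149  0.2173 -0.947 ] q [ 0.01  0.6   0.28  1.52 -0.18  1.05  2.  ]
-0.0099 -0.4510 -0.0072 0.0388   dist 226 mm
```

```bash
python3 -m handwheel '-0.01 -0.1 0 0 0; -0.01 -0.2 0 0 0; -0.01 -0.3 0 0 0; -0.01 -0.4 0 0 0; -0.01 -0.45 0 0 0; -0.01 -0.45 0 0 0; -0.01 -0.45 0 0 0'; python3 -c "
from h import *
for n in ('top','side'): grab(n,'z_'+n)
import cv2
a=cv2.imread('pics/z_top.png')[110:215,100:370]; cv2.imwrite('pics/z_topc.png',cv2.resize(a,None,fx=2.9,fy=2.9,interpolation=cv2.INTER_CUBIC))
a=cv2.imread('pics/z_side.png')[100:320,150:410]; cv2.imwrite('pics/z_sidec.png',cv2.resize(a,None,fx=2.6,fy=2.6,interpolation=cv2.INTER_CUBIC))"
```

```text
time: 39.75
position: [0.4208, -0.1986, 0.216]
ee_rot: [[-0.093, 0.996, -0.001], [0.996, 0.093, 0.001], [0.001, -0.001, -1.0]]
force: [-0.2, 0.5, 0.2]
grip_width: 0.0001
```

View pics/z_topc.png

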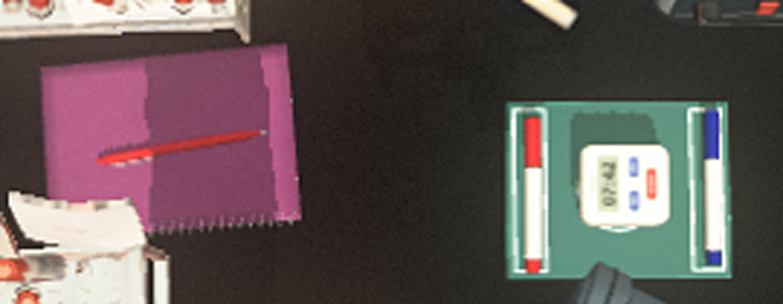

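View pics/z_sidec.png

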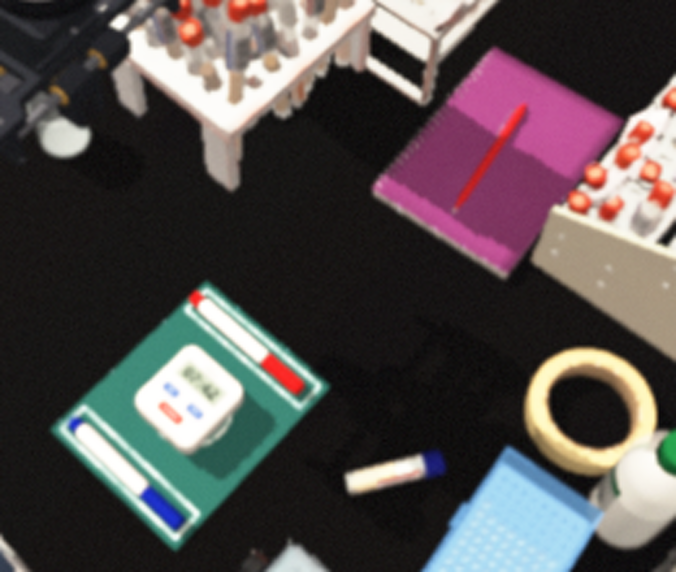

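```bash
python3 - <<'E'
from h import *
Cb=np.array([.6200,.1115]); a=1.6606; e=np.array([np.cos(a),np.sin(a)]); n=np.array([e[1],-e[0]])
for cam in('top','side'):
    m,p,d=load(cam,'z_'+cam); hsv=cv2.cvtColor(p,cv2.COLOR_RGB2HSV); H,S,V=[hsv[:,:,i].astype(int) for i in range(3)]
    v,u=np.mgrid[0:384,0:512]
    def reg(c,h,z):
        P=onplane(m,np.c_[u.ravel(),v.ravel()],z).reshape(384,512,3); return P,(abs(P[:,:,0]-c[0])<h[0])&(abs(P[:,:,1]-c[1])<h[1])
    P,r=reg((.58,-.264),(.048,.045),.035); mk=r&(S<60)&(V>130); b=max(blobs(mk,50),key=lambda t:t[1][4])
    print(cam,'timer',lohi(P[b[3]]))
    P,r=reg((.58,-.189),(.075,.02),.009); mk=r&(((H<8)|(H>172))&(S>130)&(V>80)); q=P[mk]; i=q[:,0].argmin(); print(cam,'red x range',q[:,0].min(),q[:,0].max(),'y at low/high',q[q[:,0]<.56,1].mean(),q[q[:,0]>.62,1].mean())
    P,r=reg((.58,-.34),(.075,.02),.009); mk=r&((H>105)&(H<132)&(S>110)&(V>40)); q=P[mk]; print(cam,'blue x range',q[:,0].min(),q[:,0].max(),'y',q[q[:,0]<.56,1].mean(),q[q[:,0]>.62,1].mean())
    P,r=reg((.62,.11),(.06,.095),.0185); mk=r&((H<7)|(H>173))&(S>150)&(V>70); b=max(blobs(mk,40),key=lambda t:t[1][4]); c,s,an=lohi(P[b[3]]); print(cam,'pen (red part)',c,s,an,'along %.4f across %.4f'%((c-Cb)@e,(c-Cb)@n))
    q=P[b[3]][:,:2]; i,j=((q-Cb)@e).argmin(),((q-Cb)@e).argmax(); print(((q-Cb)@e)[[i,j]],((q-Cb)@n)[[i,j]])
    P,r=reg((.62,.11),(.13,.13),.014); mk=r&(H>135)&(H<172)&(S>80)&(V>25); b=max(blobs(mk,40),key=lambda t:t[1][4]); print(cam,'book',lohi(P[b[3]]))
    P,r=reg((.58,-.264),(.1,.12),.002); mk=r&(H>65)&(H<95)&(S>80)&(V>40); print(cam,'mat',lohi(P[mk]))
E
```

```text
top timer (array([ 0.579, -0.262]), array([69.2528, 76.736 ]), np.float64(-1.569280696461286))
top red x range 0.5129688196210314 0.6418215876813909 y at low/high -0.18993860453133418 -0.1903672393076882
top blue x range 0.520243407064152 0.6476533769642854 y -0.34265615868706456 -0.34207632061811344
top pen (red part) [0.6153 0.1049] [  8.8958 134.8814] -1.402166780849572 along -0.0062 across -0.0053
[-0.0733  0.061 ] [ 0.0011 -0.0109]
top book (array([0.6194, 0.1122]), array([149.9022, 211.3511]), np.float64(-1.477400499077822))
top mat (array([ 0.5813, -0.2628]), array([149.1978, 189.3879]), np.float64(-1.5646165655150979))
side timer (array([ 0.5869, -0.2679]), array([76.8626, 78.4331]), np.float64(0.005078400608023559))
side red x range 0.5073364465459296 0.6406009097189397 y at low/high -0.19180909599243148 -0.1928398151631336
side blue x range 0.5160104295689885 0.6459460244333799 y -0.3439616036565754 -0.34388643072229097
side pen (red part) [0.6161 0.1006] [  8.3552 134.7154] -1.3973372047917403 along -0.0105 across -0.0049
[-0.0777  0.0566] [-0.0001 -0.0112]
side book (array([0.6202, 0.1109]), array([153.0173, 213.8647]), np.float64(-1.4843114270737128))
side mat (array([ 0.5805, -0.2655]), array([154.3215, 194.3556]), np.float64(-1.56277373242202))
```

```bash
python3 -m handwheel '0.01 0.1 0 0 0; 0.01 0.2 0 0 0; 0.01 0.3 0 0 0; 0.01 0.4 0 0 0; 0.01 0.45 0 0 0; 0.01 0.45 0 0 0; 0.01 0.45 0 0 0'; python3 plan.py .6325 -.042 .0165 1.661 .6325 -.042 .0665 1.661
```

```text
time: 40.55
position: [0.6445, -0.1738, 0.2154]
ee_rot: [[-0.093, 0.996, -0.002], [0.996, 0.093, 0.0], [0.0, -0.002, -1.0]]
force: [-1.6, -0.6, -0.2]
grip_width: 0.0004
t 40.5 pos [ 0.6445 -0.1738  0.2154] phi 1.664 w 0.0004 F [-1.5883 -0.5679 -0.1655] q [ 0.01  0.6   0.28  1.52 -0.18  1.05  2.  ]
0.2645 0.0012 0.3978 0.0017   dist 239 mm
0.2646 0.0010 0.2978 0.0017   dist 199 mm
```

```bash
python3 -m handwheel '0.05 0 0.08 0 0; 0.1 0 0.15 0 0; 0.16 0 0.22 0 0; 0.22 0 0.27 0 0; 0.264 0 0.32 0 0; 0.264 0 0.37 0 0; 0.264 0 0.39 0 0; 0.264 0 0.398 0 0; 0.264 0 0.398 0 0; 0.264 0 0.398 0 0';  python3 -c "
from h import *
for n in ('wrist',): grab(n,'za_'+n)"; python3 plan.py .6254 .0336 .0165 1.661
```

```text
time: 41.55
position: [0.6332, -0.0441, 0.019]
ee_rot: [[-0.09, 0.996, 0.002], [0.996, 0.09, -0.0], [-0.001, 0.002, -1.0]]
force: [-0.8, 0.6, 0.0]
grip_width: 0.0001
t 41.6 pos [ 0.6333 -0.0439  0.019 ] phi 1.661 w 0.0004 F [ 0.3142  0.536  -0.4542] q [-0.14  0.81  0.2   1.7  -0.24  0.66  1.85]
0.1558 -0.0017 0.0050 0.0001   dist 78 mm
```

View pics/za_wrist.png

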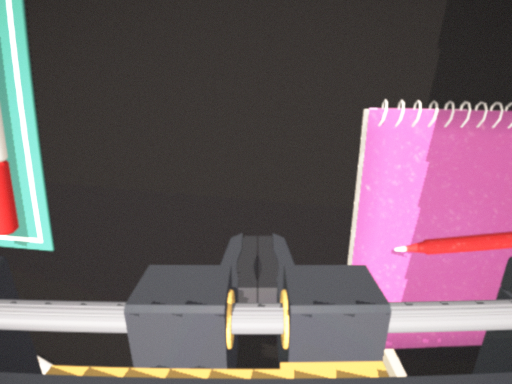

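```bash
python3 - <<'E'
from h import *
m,p,d=load('wrist','za_wrist'); o=arm.get_obs(); R=np.array(o['ee_rot']); t=np.array(o['position'])
for n,uv,z in(('tip',(394,249),.0185),('edge',(358,200),.014),('edge',(353,249),.014),('sh',(425,247),.0185),('pen',(511,240),.0185),('spine',(400,113),.014),('other',(385,349),.014)): print(n,((onplane(m,[uv],z)[0]-t)@R))
E
```

```text
tip [ 0.0732 -0.0004  0.0005]
edge [ 0.0523 -0.0267  0.005 ]
edge [0.0526 0.0019 0.005 ]
sh [ 0.0901 -0.0015  0.0005]
pen [ 0.1378 -0.0051  0.0005]
spine [ 0.0682 -0.0709  0.0049]
other [0.0807 0.0734 0.0052]
```

```bash
python3 -m handwheel '0.06 0 0.004 0 0; 0.1 0 0.004 0 0; 0.12 0 0.004 0 0; 0.13 0 0.004 0 0; 0.14 0 0.004 0 0; 0.145 0 0.004 0 0; 0.15 0 0.004 0 0; 0.154 0 0.004 0 0; 0.158 0 0.004 0 0; 0.158 0 0.004 0 0; 0.158 0 0.004 0 0'; python3 plan.py;  python3 -m handwheel '-0.04 0 0 0 0; -0.1 0 0 0 0; -0.15 0 -0.05 0 0; -0.2 0 -0.12 0 0; -0.25 0 -0.2 0 0; -0.3 0 -0.28 0 0; -0.35 0 -0.36 0 0; -0.4 0 -0.4 0 0;-0.4 0 -0.4 0 0;-0.4 0 -0.4 0 0'; python3 plan.py .42 -.2 .22 1.6
```

```text
time: 42.7
position: [0.6252, 0.0356, 0.0157]
ee_rot: [[-0.091, 0.996, -0.0], [0.996, 0.091, 0.0], [0.0, -0.0, -1.0]]
force: [-0.4, -0.0, 1.0]
grip_width: 0.0004
t 42.7 pos [0.6252 0.0356 0.0157] phi 1.662 w 0.0004 F [-0.3755 -0.0011  1.0497] q [-0.28  0.8   0.21  1.72 -0.25  0.64  1.74]
time: 43.7
position: [0.6431, -0.1635, 0.2154]
ee_rot: [[-0.09, 0.996, -0.0], [0.996, 0.09, 0.001], [0.001, -0.0, -1.0]]
force: [-0.5, 0.9, -1.0]
grip_width: 0.0006
t 43.7 pos [ 0.6431 -0.1635  0.2154] phi 1.661 w 0.0006 F [-0.4842  0.8641 -0.9676] q [-0.    0.59  0.28  1.53 -0.18  1.04  1.98]
-0.0323 -0.4510 -0.0092 0.0390   dist 226 mm
```

```bash
python3 -m handwheel '-0.01 -0.1 0 0 0; -0.02 -0.2 0 0 0; -0.03 -0.3 0 0 0; -0.03 -0.4 0 0 0; -0.03 -0.45 0 0 0; -0.03 -0.45 0 0 0; -0.03 -0.45 0 0 0'; python3 - <<'E'
from h import *
Cb=np.array([.6200,.1115]); a=1.6606; e=np.array([np.cos(a),np.sin(a)]); n=np.array([e[1],-e[0]])
for cam in('top','side'):
    grab(cam,'zb_'+cam); m,p,d=load(cam,'zb_'+cam); hsv=cv2.cvtColor(p,cv2.COLOR_RGB2HSV); H,S,V=[hsv[:,:,i].astype(int) for i in range(3)]
    v,u=np.mgrid[0:384,0:512]
    def reg(c,h,z):
        P=onplane(m,np.c_[u.ravel(),v.ravel()],z).reshape(384,512,3); return P,(abs(P[:,:,0]-c[0])<h[0])&(abs(P[:,:,1]-c[1])<h[1])
    P,r=reg((.62,.11),(.06,.095),.0185); mk=r&((H<7)|(H>173))&(S>150)&(V>70); b=max(blobs(mk,40),key=lambda t:t[1][4]); c,s,an=lohi(P[b[3]])
    q=P[b[3]][:,:2]-Cb; print(cam,'pen',c,s,an,'along',(q@e).min(),(q@e).max(),'across %.4f'%((c-Cb)@n))
    P,r=reg((.58,-.264),(.048,.045),.035); mk=r&(S<60)&(V>130); b=max(blobs(mk,50),key=lambda t:t[1][4]); print(cam,'timer',lohi(P[b[3]]))
a=cv2.imread('pics/zb_top.png')[110:215,100:370]; cv2.imwrite('pics/zb_topc.png',cv2.resize(a,None,fx=2.9,fy=2.9,interpolation=cv2.INTER_CUBIC))
E
```

```text
time: 44.4
position: [0.4208, -0.1975, 0.215]
ee_rot: [[-0.093, 0.996, -0.001], [0.996, 0.093, 0.001], [0.001, -0.001, -1.0]]
force: [0.1, -0.2, -0.0]
grip_width: 0.0005
top pen [0.6116 0.1169] [  8.6068 135.4173] -1.3749348268600485 along -0.06115556633441452 0.07349707336756654 across -0.0079
top timer (array([ 0.579, -0.262]), array([69.2528, 76.736 ]), np.float64(-1.569280696461286))
side pen [0.6124 0.1118] [  9.2254 130.6331] -1.3813906123032664 along -0.06397474510570299 0.06595646219450924 across -0.0076
side timer (array([ 0.5869, -0.2679]), array([76.8626, 78.4331]), np.float64(0.005078400608023559))
```

View pics/zb_topc.png

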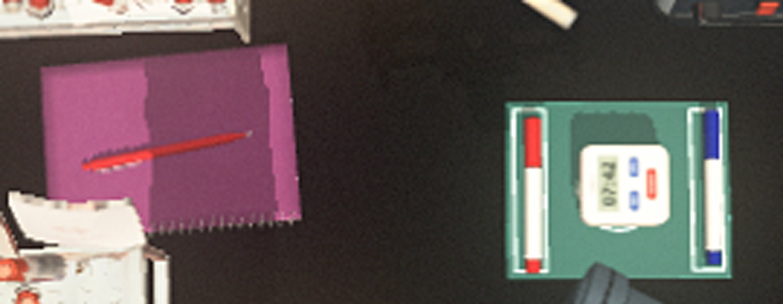

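```bash
python3 -c "
from workcell import arm
print(arm.close_job()); print(arm.get_obs()['time'])"
```

```text
the job is handed in; nothing more can be done
None
the job is handed in; nothing more can be done
```

The mat and log book are set up, and I handed the job in at about 44.5 s of the 136 s. By my last checks every item is inside its tolerance, but handing in reports no verdict. The arm was clear of everything and standing still.

**Mat**
- **Dish:** it was about 1–2 mm from the ring's centre before the timer went on. The timer now hides it, so I did not measure it again.
- **Timer:** it lies display-up on the dish. The top view puts it within about 3 mm of the mat centre. The side view put it about 6–7 mm off, but that fit included the timer's side faces.
- **Red marker:** it is in the left outline, about 4 mm off along it and 2–3 mm across, with an angle under 0.02 rad.
- **Blue marker:** it is in the right outline, 2–4 mm off along and across, also under 0.02 rad.

**Book**
- **Why I slid the pen:** the racks either side of the book leave too little room for the gripper body. I put the pen down at the book's right end and slid it into place with the closed fingers.
- **After the first slide:** the pen was about 9 mm short of the middle, where the wrist view had suggested it was on target, so I pushed it again.
- **Final position:** it is within about 3 mm of the middle along the book and about 8 mm to the robot's side across it. It is turned about 0.10 rad from the long side, against limits of 15 mm and 0.25 rad.

The three cameras disagreed with each other by 2–5 mm in y. No alarming forces showed: the highest reading was about 7.5 N, while gripping the timer.

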